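# Lock the fish feeder's drum with its pin

### The arm

A 7-joint arm with a two-finger parallel gripper is mounted at the origin on the work surface. World frame = base frame: x ahead of the robot, y to its left, z up, the work surface at z = 0. Lengths are in m, angles in rad, forces in N, time in s.
With the tool pointing down it reaches from about 0.425 to 0.875 m from the base axis. Payload 8.4 kg.
Tool frame: the origin (TCP) lies midway between the tips of the shut fingers; the grasp point (between the pads) lies r.grip_depth behind it (r.grip_depth is the distance from the TCP to the grasp point, in m); y points along the fingers, x is the direction in which the jaws open and shut, and the axes are right-handed (so a half turn about y gives the same grasp; the last joint's range is limited). The gripper opens to 85 mm and grips with 20 to 120 N. Pads are 22 mm wide; open, the fingers measure 114 mm over their backs; the gripper's body (76 mm by 85 mm) begins 54 mm behind the grasp point. The pads swing forward as they close: fully open they stand 13 mm farther back than shut.
Start: joints at [-1.234, 0.333, 0.04, 1.465, -0.013, 1.343, -0.059], TCP at [0.274, 0.589, 0.231] pointing down, gripper open.
Joint ranges: [-2.58, 2.58], [-0.38, 2.09], [-1.3, 1.39], [0.25, 2.4], [-1.5, 4.64], [0.08, 2.09], [-2.65, 2.65]. Speed limits (rad/s): [2.22, 2.22, 2.79, 2.79, 3.14, 3.14, 3.14].

### API

Orientations are given as [roll, pitch, yaw] about the fixed x, y, z axes, in that order (R = Rz(yaw) Ry(pitch) Rx(roll)).
In Python, from bench import r gives the robot as it stands.
- The arm moves only by the tool move_arm, never from a script. Its arguments are lists of equal length, an entry for each row: "jaw": the closure, from 0 (fully open) to 1 (shut); "translation": the shift along the tool's x, y, z normalised to -1 to 1, where 1 is 10 cm, a list of three; "twist": the turn about the tool's y normalised to -1 to 1, where 1 is 360 degrees. A call has exactly 5 rows; each row shifts and turns the pose as measured when the row begins, along the tool's axes as they then stand; what a row does not reach is not made up. A row lasts 1/8 s, in which the tool goes at most 62.5 mm and 10.7 degrees, less where a joint would pass 70% of its speed; a pose out of reach is approached as far as the arm can. A call with a number of a shift or a turn outside -1 to 1 is refused whole. A call with a gripper value outside its range is refused whole. The fingers move at their own pace and stop on an object; the grip force is fixed at half the most. Time passes only in rows, so rows that do not move let the fingers close, or fill a call up. It gives the time, the measured TCP pose, the force and the opening at its end, in the units of the state.
- r.get_state(): the state, without advancing time (a new reading comes with each control period).
- r.get_image(name): name is "side" or "top" or "wrist"; returns a dict with "img" (400x640x3 uint8, red, green, blue), "z_map" (400x640 float32, m along the optical axis (not along the pixel's ray), 0 where there is no reading), "K" (3x3 intrinsics, pixels), "eye" and "attitude" of the camera in the world. Camera axes: x right, y up, looking along -z (the intrinsics and any distortion apply to the point x, -y, -z); pixel columns grow to the right and rows downward; lengths in m; the calibration is good to about 2 mm. A picture is of the moment at which its call begins.
- r.job_done(): hands the job in, once; it reports no verdict.
Trained networks look in the newest picture that a camera, given by its name, has taken for a name from the list of things; names that differ only in an ending like _2 or _b are one class to them, and where a whole thing is asked for, a point or a joint stands for the part that bears it (a point fixed in the world has none). Each returns a list of dicts, best first, with "p" (0 to 1); they miss things now and then, are a little off and sometimes report something else, mostly with a low value. They report only what shows in the picture. A call takes as long as a camera call. They do not tell look-alikes from the thing itself.
- r.masks_of(label, camera): "pixels" (400x640 bool, what is visible of it) and "centre" ([column, row] in pixels, amid what is visible of it).
The state is a dict: "clock": time; "qpos": joint angles; "qvel": joint speeds; "joint_torque": joint torques, N m; "tool_pos": TCP position; "eef_rot": TCP orientation; "wrist_force": force on the tool from outside, world axes, zero at the start; "wrist_torque": the same for the moment, N m; "finger_gap": finger opening in m.
Only numpy, scipy, OpenCV 4.12 (cv2) and the standard library are available. Lean on these libraries where they do the work, as an engineer would, in place of code of your own. Each camera call takes 0.05 s, during which the arm holds its last target.

### The job

Lock the fish feeder for carrying: turn its grey drum until the hole in the drum's lug lines up with the hole in the ear at the high edge of the sloping base, then take the steel locking pin out of its suction-cup socket and push it through both holes until its collar rests on the lug. Leave the pin in and let go; do not disturb the tweezer, net handle, vial rack or small suction cup.

Things in the scene. Friction and masses are not known exactly. Their poses are not given: they have to be found in the camera images.
- drum (a joint): angle of the feeder's drum in rad: 0 when the lug's hole lies exactly over the ear's hole; positive is anticlockwise seen looking down on the sloping deck. Starts between 0.5 and 1.3, travel -0.7 to 1.7. It turns with light friction (0.06 N m) and stays where it is left; there is no click or stop at 0.
- drum_grip (a point): point on the drum's axis in the drum's upright bar grip. The bar is 56 mm long, 12 mm thick and 22 mm tall, centred on the axis; this point is 8 mm below the bar's top and 14 mm above the drum's flat top (drum 86 mm across, 23 mm high). Its x axis runs along the bar towards the lug and turns with the drum; its z axis is the drum's axis, pointing up out of the slope.
- lug_hole (a point): centre of the upper mouth of the lug's hole. The lug is a flat grey tab 34 x 32 mm, 8 mm thick, at the drum's rim, in line with the bar, with a 13 mm round through hole 62 mm from the drum's axis; its underside passes 1 mm above the ear. x points away from the drum's axis, z as drum_grip.
- ear_hole (a point): centre of the upper mouth of the ear's hole; fixed to the off-white feeder base (foot 125 x 100 mm, fixed to the cabinet top). The ear is a flat tab 34 x 34 mm, 12 mm thick, at the high edge of the sloping deck with a 13 mm through hole, open below, 62 mm from the drum's axis. z points up along the hole: it leans 30 degrees from vertical, towards the robot's side. x points from the drum's axis up the slope. With the drum at 0, the lug's top is 9 mm above this point along z.
- pin: the loose steel locking pin, 63 mm long overall, about 60 g; origin at the centre of its tip, z along the pin towards its knob. From the tip: shaft 10 mm across and 33 mm long (the first 8 mm taper down to 4 mm across), collar 20 mm across and 4 mm thick, then a round knob 16 mm across and 26 mm long to grip. At the start it stands upright, tip 5 mm above the cabinet top, its collar resting on the socket's rim.
- pin_tip (a point): centre of the pin's tip. With the pin home it lies 24 mm below ear_hole along the hole.
- pin_knob (a point): point on the pin's axis in its knob, 15 mm above the collar's upper face, 11 mm below the knob's end, 52 mm from the tip.
- holder: milky silicone suction cup with an upright tubular socket for the pin: tube 27 mm across, 38 mm tall, bore 13.4 mm, rim flange 52 mm across; fixed to the cabinet top. Origin at the centre of its underside, z up.
- tweezer: bystander: long stainless steel planting tweezer, 250 mm, lying flat; origin about at the middle of its underside
- net_handle: bystander: orange plastic net handle, 285 mm, lying flat; origin about at the middle of its underside
- vial_rack: bystander: clear rack 50 x 160 mm with four upright glass vials, 87 mm tall, standing; origin about at the middle of its underside
- suction_cup: bystander: small milky silicone suction cup, 40 mm across, 22 mm tall, with no pin socket, standing on its wide rim; origin about at the middle of its underside
There are look-alikes about, which are no part of the job. Leave any orange or red look-alike of the part that bears drum alone.

How it is judged:
By the outcome, as a careful person would: the job done as asked, in the order asked, and still so for the second after the job is handed in, with the robot touching nothing.
It also fails if it takes over 64 s, if anything falls off the work surface, if the arm or the gripper's body presses on something with over 40 N, if the wrist force passes 120 N, or if a joint passes its speed limit or range.

## Working session

There is one attempt and no reset: what is moved stays moved. The work goes in short steps, Python scripts to look and compute and a tool call to move; the robot and the scene stay as the last step left them, time stands still between calls to the robot, and variables do not carry over. Pictures are saved under pics/ and viewed, and the job is handed in when it is done.

Besides the shell and the picture viewer there is one more tool, called after "Request:" in YAML: its name, and indented under it one key for each argument. move_arm: Moves the arm, as the interface text tells. Its arguments: {"type":"object","properties":{"jaw":{"type":"array","items":{"type":"number"}},"translation":{"type":"array","items":{"type":"array","items":{"type":"number"}}},"twist":{"type":"array","items":{"type":"number"}}},"required":["jaw","translation","twist"]}

```bash
ls; mkdir -p pics; python3 - <<'E'
from bench import r
import cv2,numpy as np
print(r.get_state(), r.grip_depth)
for c in ["side","top","wrist"]:
    d=r.get_image(c); cv2.imwrite(f"pics/{c}0.png",d["img"][:,:,::-1]); print(c,d["K"],d["eye"],d["attitude"],[k for k in d])
    np.savez(f"{c}0.npz",**{k:v for k,v in d.items()})
    for n in ["drum","pin","holder","lug_hole","ear_hole","drum_grip","pin_knob"]:
        try:
            print(c,n,[(round(m["p"],2),np.round(m["centre"]),int(m["pixels"].sum())) for m in r.masks_of(n,c)])
        except Exception as e: print(n,e)
print(r.get_state()["clock"])
E
```

```text
pics
{'clock': 0.0, 'qpos': array([-1.23418631,  0.3339223 ,  0.03988171,  1.46629726, -0.01344914,
        1.34327456, -0.05850064]), 'qvel': array([ 6.73624530e-04,  6.70140131e-04, -2.91516960e-04, -4.93851826e-04,
        1.04213287e-03,  4.93851632e-04,  9.36659257e-06]), 'joint_torque': array([-8.27680306e-04, -6.58551550e+01,  1.36523310e+00, -4.05590487e+01,
        1.69248646e-02,  1.22774145e-02,  3.68398969e-05]), 'tool_pos': array([0.27421483, 0.58881877, 0.23040126]), 'eef_rot': array([-1.57086264,  0.00163422,  1.13494946]), 'wrist_force': array([-0.18551066,  0.46185756, -0.14060811]), 'wrist_torque': array([ 0.05416544, -0.0138454 , -0.04076478]), 'finger_gap': 0.085361253367246} 0.0187
side [[473.0319713    0.         316.58170109]
 [  0.         473.0319713  189.91549761]
 [  0.           0.           1.        ]] [0.5175115  0.9135459  0.66753789] [ 1.01967433 -0.01595274 -3.07498965] ['img', 'z_map', 'K', 'eye', 'attitude']
side drum [(0.96, array([254., 302.]), 2370), (0.84, array([307., 169.]), 861), (0.76, array([427., 291.]), 1959), (0.66, array([426., 153.]),
[... 1525 characters left out ...]
p [(0.94, array([363., 188.]), 1146), (0.93, array([418., 110.]), 1221), (0.82, array([180., 178.]), 1142), (0.77, array([412., 311.]), 1128), (0.56, array([207., 290.]), 1079)]
top pin_knob []
wrist [[284.0090787    0.         319.39779395]
 [  0.         284.0090787  200.33315877]
 [  0.           0.           1.        ]] [0.20992451 0.61962426 0.37395845] [-2.89616891e-01 -5.16014273e-04  1.13555427e+00] ['img', 'z_map', 'K', 'eye', 'attitude']
wrist drum [(0.9, array([143., 383.]), 684)]
wrist pin []
wrist holder []
wrist lug_hole [(0.79, array([146., 383.]), 618)]
wrist ear_hole [(0.76, array([148., 379.]), 1051)]
wrist drum_grip [(0.62, array([142., 383.]), 702)]
wrist pin_knob []
1.2
```

View pics/side0.png

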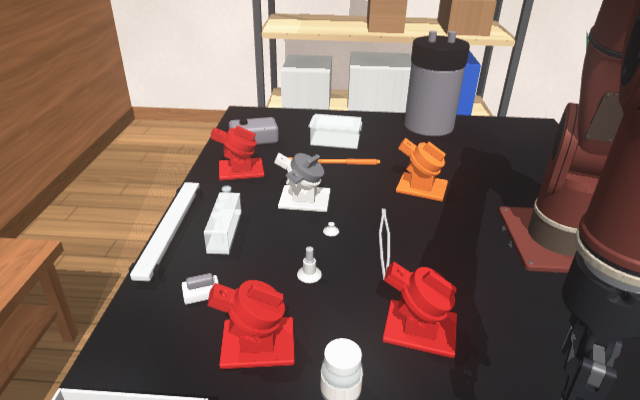

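View pics/top0.png

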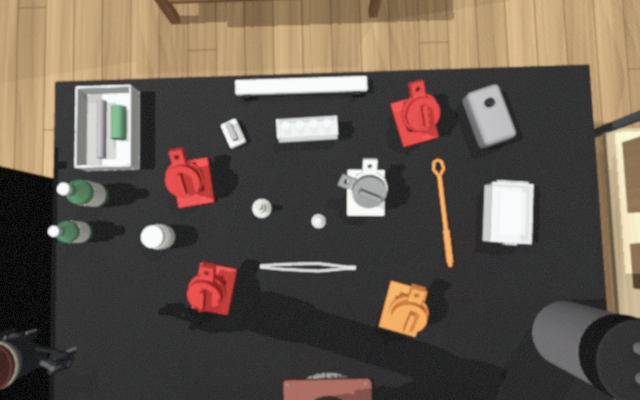

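View pics/wrist0.png

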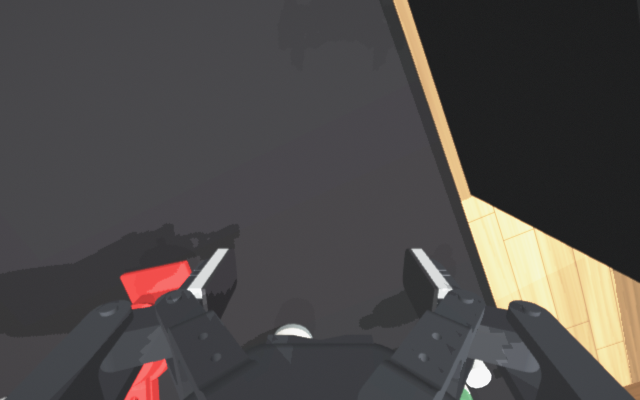

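The feeder with the grey drum is at about (365,190) in the top view. Its lug points left and the ear is at (370,163). The pin is in its socket at (262,208), and the small cup is at (318,221). Next I'll measure the geometry.

```bash
cat > h.py <<'E'
import numpy as np,cv2
from scipy.spatial.transform import Rotation as Ro
def cloud(d):
    K,z=d["K"],d["z_map"].astype(float)
    v,u=np.mgrid[:400,:640]
    P=np.stack([(u-K[0,2])/K[0,0]*z,-(v-K[1,2])/K[1,1]*z,-z],-1)
    return P@Ro.from_euler("xyz",d["attitude"]).as_matrix().T+d["eye"]
def proj(d,X):
    p=(np.asarray(X)-d["eye"])@Ro.from_euler("xyz",d["attitude"]).as_matrix()
    return np.stack([d["K"][0,0]*p[...,0]/-p[...,2]+d["K"][0,2],d["K"][1,1]*-p[...,1]/-p[...,2]+d["K"][1,2]],-1)
def crop(d,u0,v0,w,h,s,name):
    cv2.imwrite(name,cv2.resize(np.ascontiguousarray(d["img"][v0:v0+h,u0:u0+w,::-1]),None,fx=s,fy=s,interpolation=cv2.INTER_CUBIC))
E
python3 - <<'E'
from h import *
t=dict(np.load("top0.npz"));s=dict(np.load("side0.npz"))
crop(t,240,140,160,100,5,"pics/tc.png");crop(s,260,130,120,170,3.5,"pics/sc.png")
for n,d,pts in [("top",t,[(262,207),(262,212),(318,221),(370,190),(370,163),(345,182),(365,212),(500,300),(100,300)]),("side",s,[(309,250),(310,275),(331,228),(305,170),(284,160),(300,203),(370,290)])]:
    C=cloud(d)
    for p in pts: print(n,p,C[p[1],p[0]].round(4))
E
```

```text
top (262, 207) [0.5699 0.1581 0.0407]
top (262, 212) [0.5586 0.1626 0.0086]
top (318, 221) [0.5295 0.0106 0.0265]
top (370, 190) [ 0.6005 -0.1221  0.1077]
top (370, 163) [ 0.6669 -0.1233  0.1177]
top (345, 182) [ 6.358e-01 -6.600e-02 -5.000e-04]
top (365, 212) [ 0.5514 -0.1172  0.0086]
top (500, 300) [ 0.3072 -0.4698  0.0021]
top (100, 300) [0.3307 0.6088 0.0023]
side (309, 250) [0.5725 0.1734 0.0703]
side (310, 275) [0.5694 0.1808 0.0112]
side (331, 228) [0.533  0.0184 0.0142]
side (305, 170) [ 0.6029 -0.08    0.1107]
side (284, 160) [ 0.6593 -0.1236  0.112 ]
side (300, 203) [ 0.6156 -0.0844  0.0121]
side (370, 290) [0.4471 0.2069 0.0041]
```

View pics/tc.png

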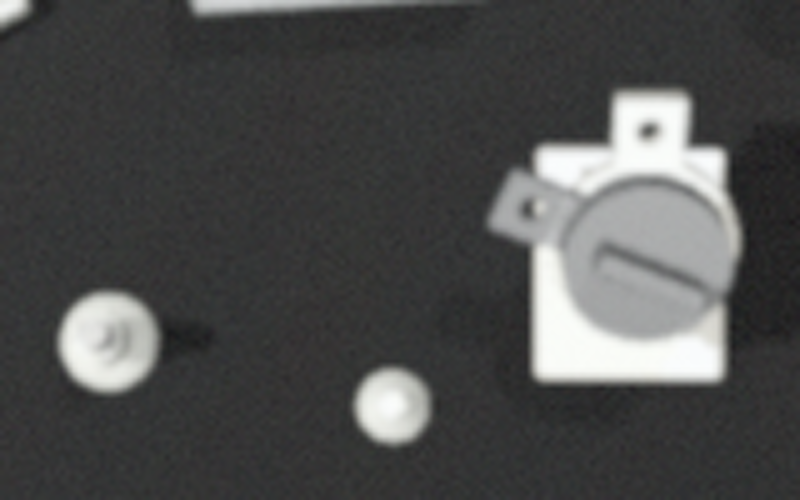

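View pics/sc.png

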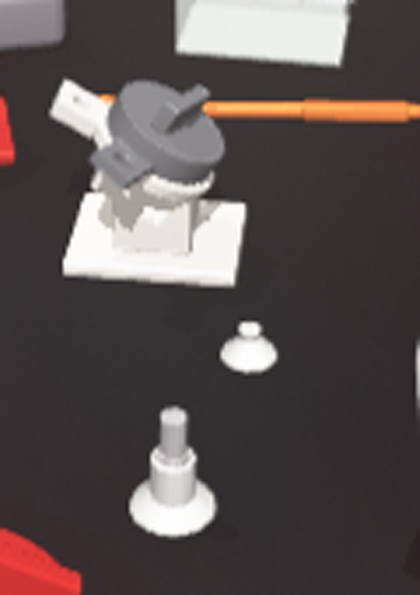

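```bash
cat >> h.py <<'E'
def plan(target,yaw_t,n,st=None):
    "rows from the present pose to target (world) and yaw (deg), n rows"
    if st is None:
        from bench import r
        st=r.get_state()
    p=np.array(st["tool_pos"]);R=Ro.from_euler("xyz",st["eef_rot"]).as_matrix()
    y0=np.degrees(np.arctan2(R[1,0],R[0,0])); dy=(yaw_t-y0+180)%360-180
    d=(np.array(target)-p)/n
    print("pose",p.round(4),"yaw",round(y0,2),"tilt",np.degrees(np.arccos(-R[2,1])).round(2),"F",st["wrist_force"].round(1),"gap",round(st["finger_gap"],4),"t",round(st["clock"],2))
    T=[]
    for i in range(n):
        Ri=R@Ro.from_euler("y",-np.radians(dy*i/n)).as_matrix()
        T.append((Ri.T@d*10).round(3).tolist())
    print(T,"twist",round(-dy/n/360,4),"step mm",np.linalg.norm(d)*1000)
E
python3 -c "
from h import *
plan([0.56,-.11,.29],90,15)"
```

```text
pose [0.2744 0.5892 0.2313] yaw 65.03 tilt 0.0 F [-1.3  0.4 -0.6] gap 0.0855 t 1.2
[[-0.342, -0.039, -0.369], [-0.353, -0.039, -0.359], [-0.363, -0.039, -0.349], [-0.373, -0.039, -0.338], [-0.383, -0.039, -0.327], [-0.392, -0.039, -0.316], [-0.401, -0.039, -0.304], [-0.41, -0.039, -0.293], [-0.418, -0.039, -0.281], [-0.426, -0.039, -0.268], [-0.434, -0.039, -0.256], [-0.441, -0.039, -0.243], [-0.448, -0.039, -0.23], [-0.454, -0.039, -0.217], [-0.46, -0.039, -0.204]] twist -0.0046 step mm 50.50559344375989
```

Request:
move_arm:
  jaw: [0.4,0.4,0.4,0.4,0.4]
  translation:
    - [-0.34,-0.04,-0.37]
    - [-0.35,-0.04,-0.36]
    - [-0.36,-0.04,-0.35]
    - [-0.37,-0.04,-0.34]
    - [-0.38,-0.04,-0.33]
  twist: [-0.005,-0.005,-0.005,-0.005,-0.005]

```text
clock: 1.82
tool_pos: [0.3725, 0.3547, 0.2506]
eef_rot: [-1.57, -0.0, 1.304]
wrist_force: [0.7, -0.4, -0.4]
finger_gap: 0.0511
```

Request:
move_arm:
  jaw: [0.4,0.4,0.4,0.4,0.4]
  translation:
    - [-0.39,-0.04,-0.32]
    - [-0.4,-0.04,-0.3]
    - [-0.41,-0.04,-0.29]
    - [-0.42,-0.04,-0.28]
    - [-0.43,-0.04,-0.27]
  twist: [-0.005,-0.005,-0.005,-0.005,-0.005]

```text
clock: 2.45
tool_pos: [0.4771, 0.1162, 0.2724]
eef_rot: [-1.572, -0.004, 1.466]
wrist_force: [1.5, 0.5, 0.2]
finger_gap: 0.0512
```

```bash
python3 -c "
from h import *
plan([0.56,-.11,.29],90,5)
plan([0.56,-.11,.29],90,10)"
```

```text
pose [0.4771 0.1162 0.2724] yaw 84.02 tilt 0.23 F [1.5 0.5 0.2] gap 0.0512 t 2.45
[[-0.432, -0.037, -0.212], [-0.437, -0.037, -0.203], [-0.441, -0.037, -0.194], [-0.445, -0.037, -0.185], [-0.449, -0.037, -0.175]] twist -0.0033 step mm 48.307321859493825
pose [0.4771 0.1162 0.2724] yaw 84.02 tilt 0.23 F [1.5 0.5 0.2] gap 0.0512 t 2.45
[[-0.216, -0.018, -0.106], [-0.217, -0.018, -0.104], [-0.218, -0.018, -0.102], [-0.219, -0.018, -0.099], [-0.22, -0.018, -0.097], [-0.221, -0.018, -0.095], [-0.222, -0.018, -0.092], [-0.223, -0.018, -0.09], [-0.224, -0.018, -0.088], [-0.225, -0.018, -0.085]] twist -0.0017 step mm 24.153660929746913
```

Request:
move_arm:
  jaw: [0.4,0.4,0.4,0.4,0.4]
  translation:
    - [-0.43,-0.04,-0.21]
    - [-0.44,-0.04,-0.2]
    - [-0.44,-0.04,-0.19]
    - [-0.44,-0.04,-0.18]
    - [-0.45,-0.04,-0.17]
  twist: [-0.003,-0.003,-0.003,-0.003,-0.003]

```text
clock: 3.08
tool_pos: [0.5596, -0.1176, 0.2939]
eef_rot: [-1.577, -0.006, 1.565]
wrist_force: [1.2, 0.4, -0.4]
finger_gap: 0.0512
```

Request:
move_arm:
  jaw: [0.4,0.4,0.4,0.4,0.4]
  translation:
    - [-0.05,0,0]
    - [0,0,0]
    - [0,0,0]
    - [0,0,0]
    - [0,0,0]
  twist: [0,0,0,0,0]

```text
clock: 3.7
tool_pos: [0.5596, -0.1231, 0.294]
eef_rot: [-1.577, -0.006, 1.564]
wrist_force: [0.3, -0.0, 0.8]
finger_gap: 0.0515
```

```bash
python3 - <<'E'
from bench import r
from h import *
for c in ["wrist","side"]:
    d=r.get_image(c); cv2.imwrite(f"pics/{c}1.png",d["img"][:,:,::-1]);np.savez(f"{c}1.npz",**d)
st=r.get_state();print(st["tool_pos"],st["eef_rot"],st["clock"])
E
```

```text
[ 0.55956648 -0.12332912  0.29395389] [-1.5766873  -0.00550399  1.56321268] 3.8
```

View pics/wrist1.png

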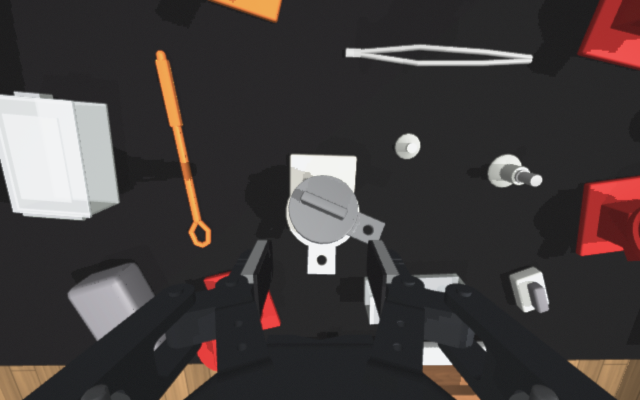

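```bash
python3 - <<'E'
from h import *
w=dict(np.load("wrist1.npz"));s=dict(np.load("side1.npz"))
crop(w,270,140,130,145,4,"pics/w1c.png");crop(s,265,140,80,80,7,"pics/s1c.png")
t=dict(np.load("top0.npz"));crop(t,330,150,60,70,8,"pics/t1c.png")
C=cloud(w)
for p in [(323,180),(300,215),(340,225),(322,272),(313,262),(331,262),(380,240),(357,222),(345,165),(300,165)]: print(p,C[p[1],p[0]].round(4))
E
```

```text
(323, 180) [ 0.5669 -0.1175  0.0881]
(300, 215) [ 0.6047 -0.146   0.1116]
(340, 225) [ 0.6164 -0.0976  0.116 ]
(322, 272) [ 0.6764 -0.1197  0.123 ]
(313, 262) [ 0.6651 -0.1309  0.1182]
(331, 262) [ 0.6653 -0.1083  0.1181]
(380, 240) [ 0.5502 -0.0918  0.3016]
(357, 222) [ 0.619  -0.0748  0.0999]
(345, 165) [ 0.5615 -0.083   0.0114]
(300, 165) [ 0.5611 -0.1508  0.0108]
```

View pics/w1c.png

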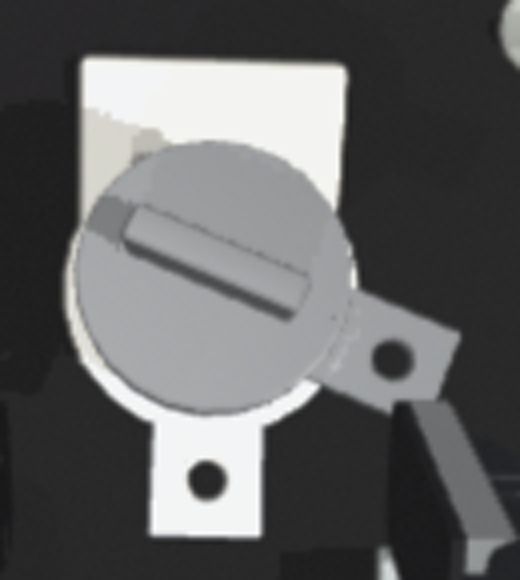

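View pics/s1c.png

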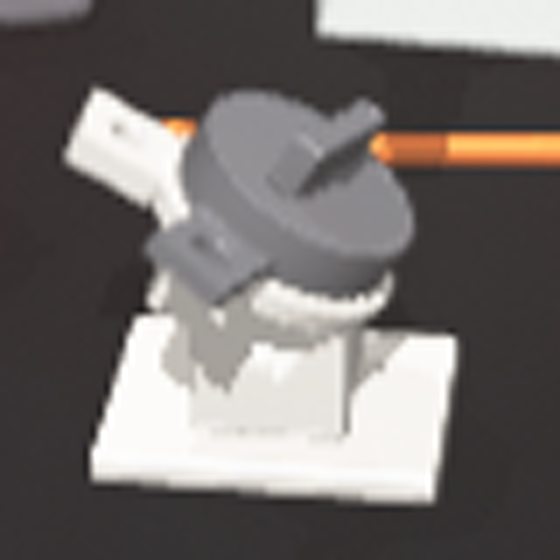

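View pics/t1c.png

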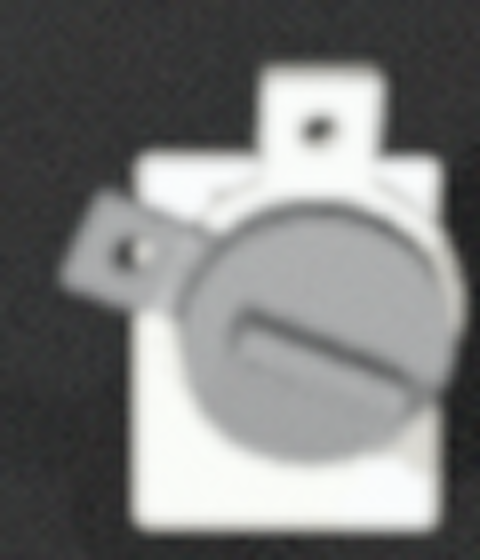

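```bash
cat > fit.py <<'E'
from h import *
from scipy.optimize import least_squares
w=dict(np.load("wrist1.npz"));s=dict(np.load("side1.npz"));t=dict(np.load("top0.npz"))
def frame(E,ph):
    c,q=np.cos(ph),np.sin(ph)
    u=np.array([c*np.cos(np.pi/6),q*np.cos(np.pi/6),.5]);n=np.array([-c*.5,-q*.5,np.cos(np.pi/6)])
    return u,np.cross(n,u),n
def lug(E,ph,th):
    u,v,n=frame(E,ph);return E-.062*u+.009*n+.062*(np.cos(th)*u+np.sin(th)*v)
obs=[(w,(321.4,259.6),(367.9,229.6)),(t,(369.4,165.4),(346.4,181.4)),(s,(281.4,157.8),(294.1,174.2))]
def foot(d,pts,z):
    P=[]
    for u,v in pts:
        R=Ro.from_euler("xyz",d["attitude"]).as_matrix();K=d["K"]
        g=R@np.array([(u-K[0,2])/K[0,0],-(v-K[1,2])/K[1,1],-1]);P.append(d["eye"]+g*(z-d["eye"][2])/g[2])
    return np.array(P)
if __name__=="__main__":
    for nm,d,sc,o,pts in [("w",w,4,(270,140),[(82,58),(346,68)]),("t",t,8,(330,150),[(133,530),(440,530)]),("s",s,7,(265,140),[(92,472),(435,492),(456,342)])]:
        F=foot(d,[((a+.5)/sc-.5+o[0],(b+.5)/sc-.5+o[1]) for a,b in pts],.012);print(nm,F.round(4).tolist(),np.degrees(np.arctan2(*(F[1]-F[0])[:2])))
    def res(p):
        o=[];E=p[:3]+0
        for i,(d,a,b) in enumerate(obs):
            wt=1
            o+=list((proj(d,E)-a)*wt)+list((proj(d,lug(E,p[3],p[4]))-b)*wt)
        return np.array(o+[ (p[3])/.02])
    f=least_squares(res,[.66,-.12,.117,0,1.2]);print(f.x.round(4),np.round(f.fun,1))
    E,ph=f.x[:3],f.x[3];u,v,n=frame(E,ph);print("axis@drumtop",(E-.062*u).round(4), "grip",(E-.062*u+n*.01).round(4),"lug",lug(E,ph,f.x[4]).round(4),"lug at 0",lug(E,ph,0).round(4))
    C=cloud(w)
    for p in [(322,272),(313,262),(331,262),(340,225),(300,215),(338,185)]: print(p,((C[p[1],p[0]]-E)@n).round(4))
    # pin
E
python3 fit.py
```

```text
w [[0.5445, -0.165, 0.012], [0.5489, -0.0667, 0.012]] 2.5905268835333297
t [[0.5422, -0.0658, 0.012], [0.5395, -0.1692, 0.012]] -178.53744448273918
s [[0.6692, -0.0613, 0.012], [0.5468, -0.0596, 0.012], [0.5437, -0.1622, 0.012]] -89.20406741406397
[ 0.6622 -0.1201  0.1189 -0.0093  1.164 ] [ 0.2  0.6 -0.6 -0.3 -0.6 -0.6 -0.4 -0.8  1.2  0.4  0.7 -0.1 -0.5]
axis@drumtop [ 0.6085 -0.1196  0.0879] grip [ 0.6035 -0.1196  0.0965] lug [ 0.6258 -0.0628  0.1079] lug at 0 [ 0.6577 -0.1201  0.1267]
(322, 272) -0.0035
(313, 262) -0.0021
(331, 262) -0.0021
(340, 225) 0.0205
(300, 215) 0.0223
(338, 185) 0.0217
```

```bash
python3 - <<'E'
from fit import *
C=cloud(w);E=np.array([.6622,-.1198,.1182]);u,v,n=frame(E,-.022)
A=E-.062*u
for (x,y) in [(140,225),(180,240),(215,258),(250,275),(295,290),(100,260),(150,330),(220,370),(280,230),(320,280)]:
    a,b=int(round(270+x/4)),int(round(140+y/4));P=C[b,a]
    print((x,y),P.round(4),"u,v,n",((P-A)@u).round(4),((P-A)@v).round(4),((P-A)@n).round(4))
print("grip~",(A+.0375*n).round(4),"bartop",(A+.0455*n).round(4))
from bench import r
print(r.get_state()["qpos"])
plan([.588,-.119,.17],157,8)
E
```

```text
(140, 225) [ 0.578  -0.1389  0.1214] u,v,n -0.009 -0.021 0.0446
(180, 240) [ 0.5827 -0.1274  0.1221] u,v,n -0.0047 -0.0094 0.0431
(215, 258) [ 0.5865 -0.1171  0.1255] u,v,n 0.0001 0.001 0.0442
(250, 275) [ 0.5915 -0.1081  0.129 ] u,v,n 0.006 0.0102 0.0449
(295, 290) [ 0.5953 -0.0943  0.1287] u,v,n 0.0089 0.024 0.0428
(100, 260) [ 0.5945 -0.1523  0.1037] u,v,n -0.0033 -0.034 0.0209
(150, 330) [ 0.6125 -0.1363  0.1152] u,v,n 0.0178 -0.0176 0.0221
(220, 370) [ 0.6233 -0.1159  0.121 ] u,v,n 0.0296 0.003 0.0219
(280, 230) [ 0.5873 -0.0968  0.0991] u,v,n -0.0128 0.0214 0.0211
(320, 280) [ 0.6007 -0.0848  0.1063] u,v,n 0.0021 0.0336 0.0208
grip~ [ 0.5898 -0.1182  0.1197] bartop [ 0.5858 -0.1181  0.1266]
[-0.44480502  0.15896563  0.67277413  1.59282663 -0.10664451  1.42026772
  1.80057231]
pose [ 0.5596 -0.1233  0.294 ] yaw 89.57 tilt 0.46 F [ 0.1  1.  -0.5] gap 0.0514 t 3.8
[[0.005, 0.155, -0.035], [-0.0, 0.155, -0.035], [-0.005, 0.155, -0.035], [-0.01, 0.155, -0.033], [-0.015, 0.155, -0.031], [-0.02, 0.155, -0.029], [-0.024, 0.155, -0.026], [-0.027, 0.155, -0.022]] twist -0.0234 step mm 15.905862719220735
```

```bash
python3 - <<'E'
from h import *
plan([.588,-.119,.18],-23,12)
E
```

```text
pose [ 0.5596 -0.1233  0.294 ] yaw 89.57 tilt 0.46 F [ 0.1  1.  -0.5] gap 0.0514 t 3.8
[[0.003, 0.095, -0.023], [0.007, 0.095, -0.022], [0.011, 0.095, -0.021], [0.014, 0.095, -0.019], [0.017, 0.095, -0.016], [0.019, 0.095, -0.013], [0.021, 0.095, -0.01], [0.022, 0.095, -0.007], [0.023, 0.095, -0.003], [0.023, 0.095, 0.001], [0.023, 0.095, 0.005], [0.022, 0.095, 0.008]] twist 0.0261 step mm 9.793952260105758
```

Request:
move_arm:
  jaw: [0.62,0.62,0.62,0.62,0.62]
  translation:
    - [0,0,-0.02]
    - [0.01,0.05,-0.02]
    - [0.01,0.1,-0.02]
    - [0.01,0.1,-0.02]
    - [0.02,0.1,-0.02]
  twist: [0.028,0.028,0.028,0.028,0.028]

```text
clock: 4.42
tool_pos: [0.5719, -0.1215, 0.2592]
eef_rot: [-1.571, -0.01, 0.658]
wrist_force: [-0.1, 1.1, -0.3]
finger_gap: 0.0324
```

Request:
move_arm:
  jaw: [0.62,0.62,0.62,0.62,0.62]
  translation:
    - [0.02,0.1,-0.01]
    - [0.02,0.1,-0.01]
    - [0.02,0.1,0]
    - [0.02,0.1,0]
    - [0.02,0.1,0]
  twist: [0.028,0.028,0.028,0.028,0.028]

```text
clock: 5.05
tool_pos: [0.5832, -0.1187, 0.2078]
eef_rot: [-1.562, -0.007, -0.25]
wrist_force: [-0.2, 0.1, -0.3]
finger_gap: 0.0324
```

```bash
python3 - <<'E'
from h import *
plan([.588,-.119,.17],-23,5)
E
```

```text
pose [ 0.5832 -0.1187  0.2078] yaw -14.31 tilt 0.63 F [-0.2  0.1 -0.3] gap 0.0324 t 5.05
[[0.009, 0.076, 0.001], [0.009, 0.076, 0.001], [0.009, 0.076, 0.002], [0.009, 0.076, 0.002], [0.009, 0.076, 0.002]] twist 0.0048 step mm 7.617458919159621
```

Request:
move_arm:
  jaw: [0.69,0.69,0.69,0.69,0.69]
  translation:
    - [0.02,0.16,0]
    - [0.01,0.16,0]
    - [0.01,0.16,0]
    - [0,0.1,0]
    - [0,0,0]
  twist: [0.008,0.008,0.008,0,0]

```text
clock: 5.68
tool_pos: [0.5877, -0.1182, 0.1469]
eef_rot: [-1.562, -0.004, -0.406]
wrist_force: [-0.1, -0.5, -0.3]
finger_gap: 0.0261
```

```bash
python3 - <<'E'
from bench import r
from h import *
for c in ["wrist","side"]:
    d=r.get_image(c);np.savez(f"{c}2.npz",**d)
    cv2.imwrite(f"pics/{c}2.png",d["img"][:,:,::-1])
    if c=="side": crop(d,220,60,160,160,4,"pics/s2c.png")
plan([.588,-.119,.122],-23,5)
E
```

```text
pose [ 0.5882 -0.1184  0.1479] yaw -23.29 tilt 0.65 F [ 0.1 -0.6  0.5] gap 0.0264 t 5.78
[[-0.0, 0.052, -0.002], [-0.0, 0.052, -0.002], [-0.0, 0.052, -0.002], [-0.0, 0.052, -0.002], [-0.0, 0.052, -0.002]] twist -0.0002 step mm 5.176268127789735
```

View pics/wrist2.png

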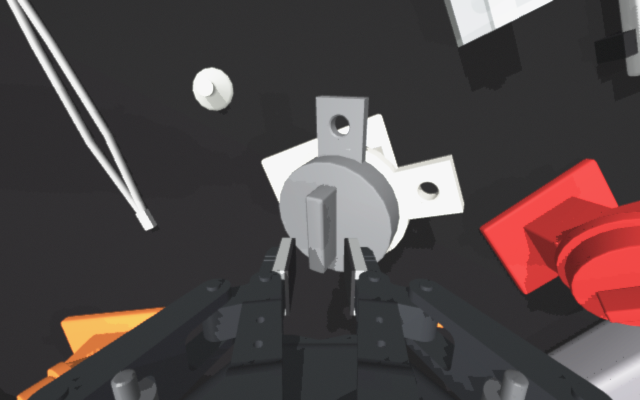

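View pics/s2c.png

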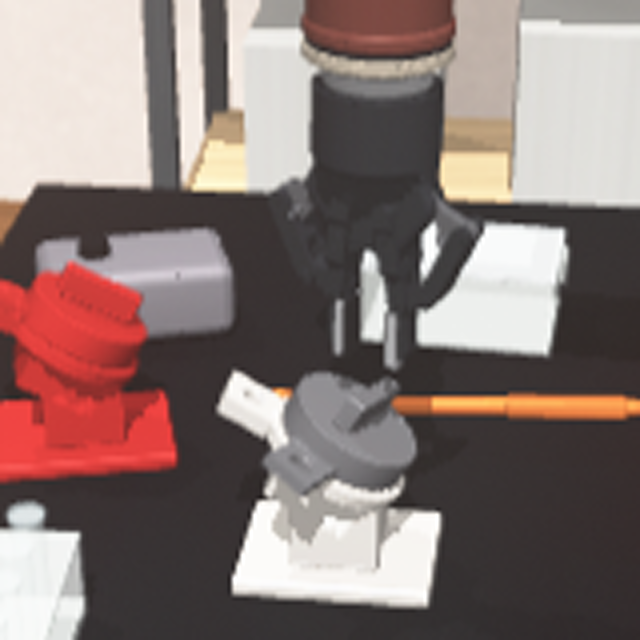

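Request:
move_arm:
  jaw: [0.69,0.69,0.69,0.69,0.69]
  translation:
    - [0,0.08,0]
    - [0,0.08,0]
    - [0,0.06,0]
    - [0,0.05,0]
    - [0,0,0]
  twist: [0,0,0,0,0]

```text
clock: 6.4
tool_pos: [0.5889, -0.1183, 0.1198]
eef_rot: [-1.56, -0.007, -0.406]
wrist_force: [-0.6, -0.0, 0.4]
finger_gap: 0.0264
```

```bash
python3 - <<'E'
from bench import r
from h import *
for c in ["wrist","side"]:
    d=r.get_image(c)
    cv2.imwrite(f"pics/{c}3.png",d["img"][:,:,::-1])
    if c=="side": crop(d,260,110,90,90,7,"pics/s3c.png")
plan([.588,-.119,.122],-23,5)
E
```

```text
pose [ 0.5892 -0.1184  0.1203] yaw -23.25 tilt 0.76 F [ 0.2 -0.9  0.2] gap 0.0264 t 6.5
[[-0.002, -0.003, -0.002], [-0.002, -0.003, -0.002], [-0.002, -0.003, -0.002], [-0.002, -0.003, -0.002], [-0.002, -0.003, -0.002]] twist -0.0001 step mm 0.427759731334625
```

View pics/wrist3.png

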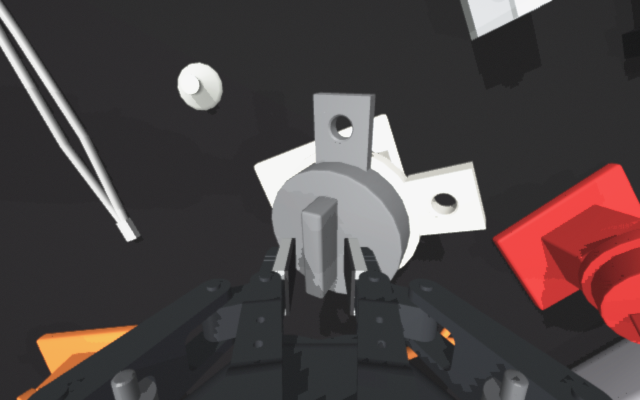

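View pics/s3c.png

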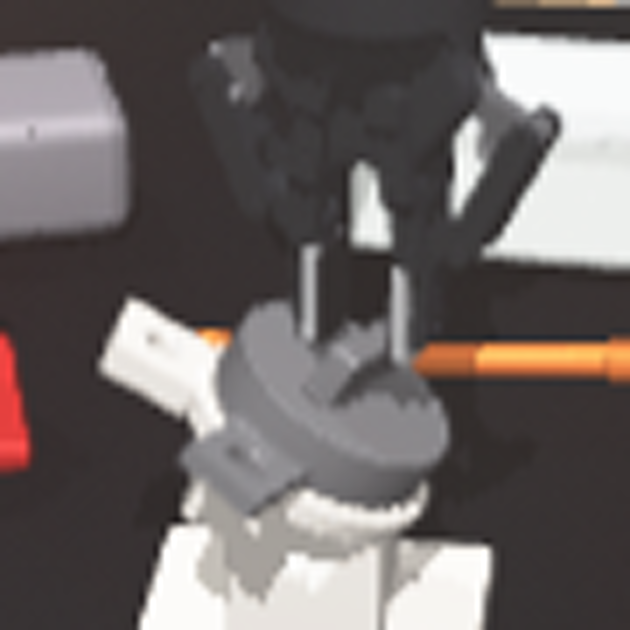

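Request:
move_arm:
  jaw: [0.72,0.72,0.74,0.76,0.78]
  translation:
    - [0,0,0]
    - [0,0,0]
    - [0,0,0]
    - [0,0,0]
    - [0,0,0]
  twist: [0.024,0.024,0.024,0.024,0.024]

```text
clock: 7.12
tool_pos: [0.5846, -0.1178, 0.1209]
eef_rot: [-1.564, 0.01, -1.183]
wrist_force: [-2.0, 1.3, 4.1]
finger_gap: 0.0187
```

```bash
python3 - <<'E'
from bench import r
from h import *
for c in ["wrist"]:
    d=r.get_image(c)
    cv2.imwrite(f"pics/{c}4.png",d["img"][:,:,::-1])
plan([.588,-.119,.118],-91.3,5)
E
```

```text
pose [ 0.5847 -0.1178  0.1208] yaw -68.19 tilt 0.67 F [-3.6  2.4  3.4] gap 0.0186 t 7.17
[[0.005, 0.006, 0.005], [0.004, 0.006, 0.006], [0.004, 0.006, 0.006], [0.003, 0.006, 0.006], [0.003, 0.006, 0.006]] twist 0.0128 step mm 0.9041112347541731
```

View pics/wrist4.png

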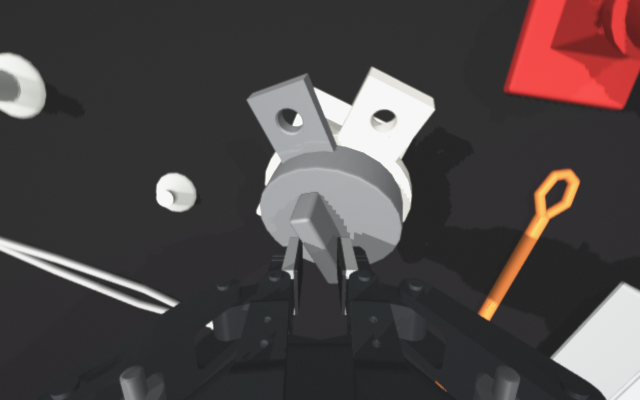

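Request:
move_arm:
  jaw: [0.78,0.78,0.78,0.85,1.0]
  translation:
    - [0.01,0,0.01]
    - [0.01,0,0.01]
    - [0,0,0.01]
    - [0,0.01,0]
    - [0,0.01,0]
  twist: [0.022,0.022,0.02,0,0]

```text
clock: 7.8
tool_pos: [0.586, -0.1176, 0.1202]
eef_rot: [-1.574, 0.016, -1.588]
wrist_force: [-8.9, 2.6, 19.0]
finger_gap: 0.01
```

```bash
python3 - <<'E'
from bench import r
from h import *
plan([.588,-.119,.118],-91.3,5)
E
```

```text
pose [ 0.586  -0.1176  0.1202] yaw -91.0 tilt 0.91 F [-8.9  2.6 19. ] gap 0.01 t 7.8
[[0.003, 0.004, 0.004], [0.003, 0.004, 0.004], [0.003, 0.004, 0.004], [0.003, 0.004, 0.004], [0.003, 0.004, 0.004]] twist 0.0002 step mm 0.6638837449388437
```

Request:
move_arm:
  jaw: [1,1,1,1,1]
  translation:
    - [0,-0.01,0]
    - [0,0,0]
    - [0,0,0]
    - [0,0,0]
    - [0,0,0]
  twist: [0,0,0,0,0]

```text
clock: 8.43
tool_pos: [0.5859, -0.1175, 0.1205]
eef_rot: [-1.574, 0.016, -1.58]
wrist_force: [-0.9, -0.4, -3.0]
finger_gap: 0.0092
```

```bash
python3 - <<'E'
from bench import r
from h import *
for c in ["wrist","top"]:
    d=r.get_image(c)
    cv2.imwrite(f"pics/{c}5.png",d["img"][:,:,::-1]);np.savez(f"{c}5.npz",**d)
    if c=="wrist": crop(d,220,40,200,240,2.5,"pics/w5c.png")
    else: crop(d,330,150,60,70,8,"pics/t5c.png")
plan([.588,-.119,.118],-91.3,5)
E
```

```text
pose [ 0.5859 -0.1175  0.1205] yaw -90.5 tilt 0.92 F [-1.  -0.2 -2.4] gap 0.0095 t 8.53
[[0.003, 0.005, 0.004], [0.003, 0.005, 0.004], [0.003, 0.005, 0.004], [0.003, 0.005, 0.004], [0.003, 0.005, 0.004]] twist 0.0004 step mm 0.7126877791920477
```

View pics/w5c.png

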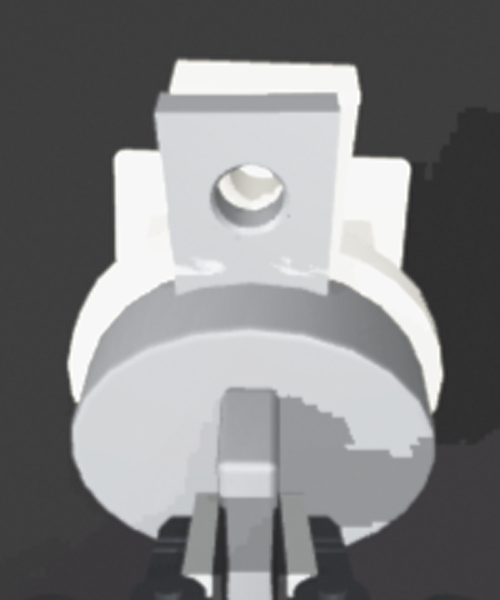

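View pics/t5c.png

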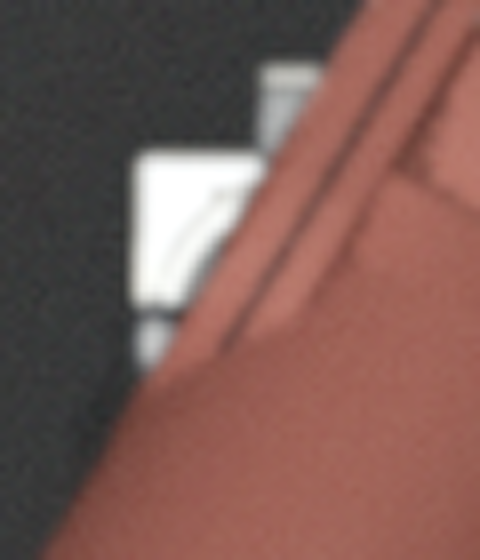

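```bash
python3 - <<'E'
from fit import *
d=dict(np.load("wrist5.npz"));K=d["K"];R=Ro.from_euler("xyz",d["attitude"]).as_matrix()
E=np.array([.6622,-.1198,.1185]);u,v,n=frame(E,-.024);A=E-.062*u
def hit(px,h):
    g=R@np.array([(px[0]-K[0,2])/K[0,0],-(px[1]-K[1,2])/K[1,1],-1]);s=((A-d["eye"])@n+h)/(g@n)
    P=d["eye"]+s*g;return np.round([(P-A)@u,(P-A)@v],4)
c=lambda x,y:((x+.5)/2.5-.5+220,(y+.5)/2.5-.5+40)
print("earL",hit(c(175,62),0),"earR",hit(c(357,67),0),"earR low",hit(c(348,155),0))
print("lugL",hit(c(157,110),.009),"lugR",hit(c(340,112),.009),"hole",hit(c(249,195),.009))
print("lugL in",hit(c(177,290),.009),"lugR in",hit(c(327,290),.009))
print("drum rim",hit(c(72,437),.023),hit(c(436,440),.023))
print("foot",hit(c(116,152),-.1))
E
```

```text
earL [0.0835 0.0144] earR [ 0.0831 -0.0169] earR low [ 0.067  -0.0171]
lugL [0.0792 0.0169] lugR [ 0.0793 -0.0138] hole [0.0636 0.0013]
lugL in [0.0414 0.0161] lugR in [ 0.0421 -0.0148]
drum rim [0.0103 0.0406] [ 0.0118 -0.0409]
foot [0.0148 0.0487]
```

Request:
move_arm:
  jaw: [1,1,1,1,1]
  translation:
    - [0,0,0]
    - [0,0,0]
    - [0,0,0]
    - [0,0,0]
    - [0,0,0]
  twist: [0.004,0.003,0,0,0]

```text
clock: 9.15
tool_pos: [0.5859, -0.1174, 0.1205]
eef_rot: [-1.574, 0.016, -1.626]
wrist_force: [-1.5, -0.6, -2.5]
finger_gap: 0.0096
```

```bash
cat > m6.py <<'E'
from bench import r
from h import *
import sys
k=sys.argv[1]
d=r.get_image("wrist")
np.savez(f"wrist{k}.npz",**d); crop(d,220,40,200,240,2.5,f"pics/w{k}c.png")
plan([.588,-.119,.118],-92.5,5)
E
python3 m6.py 6
```

```text
pose [ 0.586  -0.1174  0.1205] yaw -93.17 tilt 0.92 F [-0.6 -0.4 -1.7] gap 0.0098 t 9.2
[[0.003, 0.005, 0.004], [0.003, 0.005, 0.004], [0.003, 0.005, 0.004], [0.003, 0.005, 0.004], [0.003, 0.005, 0.004]] twist -0.0004 step mm 0.7203917236313265
```

View pics/w6c.png

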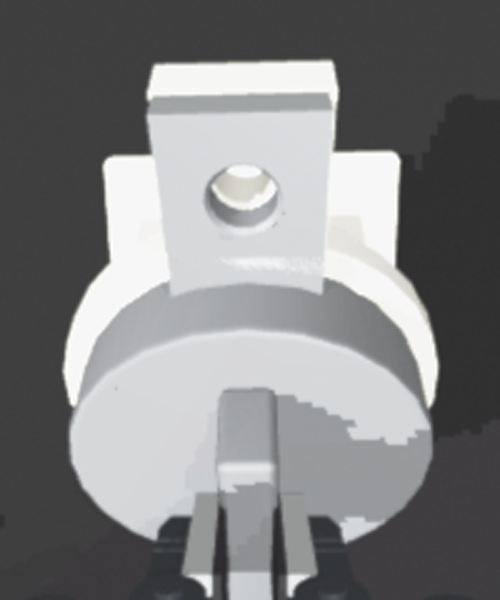

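Request:
move_arm:
  jaw: [0.65,0.65,0.65,0.65,0.65]
  translation:
    - [0,0,0]
    - [0,0,0]
    - [0,0,0]
    - [0,-0.3,0]
    - [0,-0.5,0]
  twist: [0,0,0,0,0]

```text
clock: 9.82
tool_pos: [0.5851, -0.1178, 0.1999]
eef_rot: [-1.578, 0.015, -1.626]
wrist_force: [1.2, -0.2, -0.0]
finger_gap: 0.03
```

```bash
python3 m6.py 7; python3 - <<'E'
from fit import *
# pin position estimates
t=dict(np.load("top0.npz"));s=dict(np.load("side0.npz"));w=dict(np.load("wrist1.npz"))
crop(t,245,190,36,36,16,"pics/tp.png");crop(s,285,235,50,60,10,"pics/sp.png");crop(w,470,140,90,60,8,"pics/wp.png")
for P in [(.5715,.162,z) for z in (.068,.042,.038,0)]:
    print([proj(d,P).round(1).tolist() for d in (t,s,w)])
E
```

```text
pose [ 0.5878 -0.1196  0.2069] yaw -93.21 tilt 0.85 F [ 2.5 -2.6  4.6] gap 0.0299 t 9.88
[[0.001, 0.178, 0.0], [0.001, 0.178, 0.0], [0.001, 0.178, 0.0], [0.001, 0.178, 0.0], [0.001, 0.178, 0.0]] twist -0.0004 step mm 17.779911227185686
[[259.1, 205.7], [309.9, 247.4], [532.9, 178.4]]
[[260.5, 206.4], [309.8, 257.4], [519.6, 174.4]]
[[260.7, 206.5], [309.8, 258.9], [517.7, 173.8]]
[[262.6, 207.5], [309.7, 272.9], [501.3, 168.9]]
```

View pics/w7c.png

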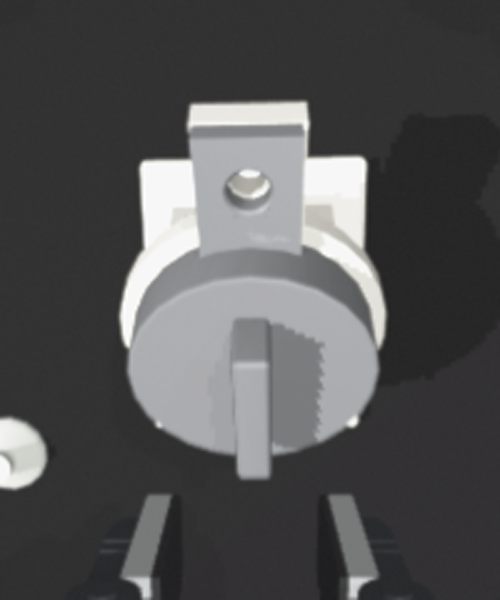

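View pics/tp.png

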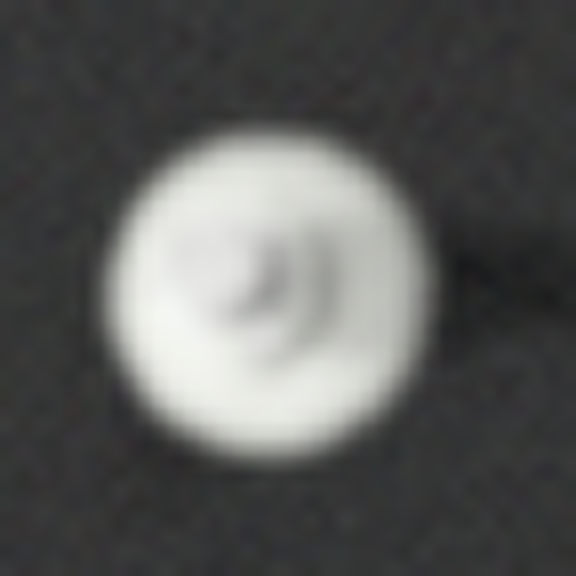

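View pics/sp.png

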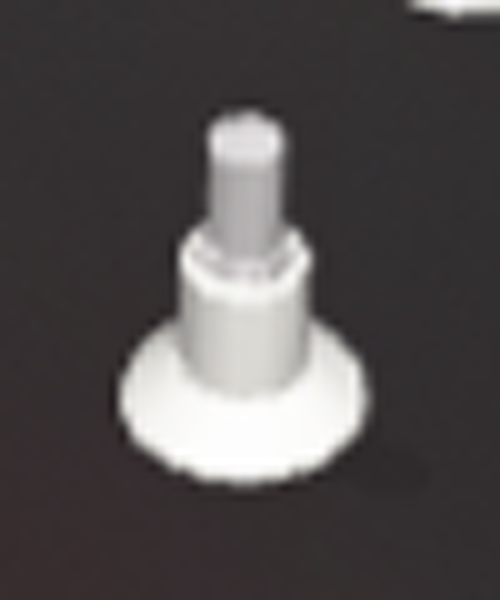

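View pics/wp.png

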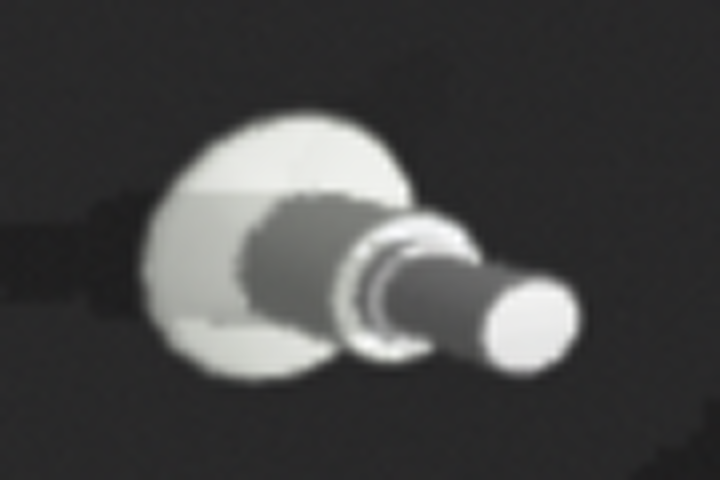

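```bash
python3 - <<'E'
from fit import *
t=dict(np.load("top0.npz"));s=dict(np.load("side0.npz"));w=dict(np.load("wrist1.npz"))
o=[(t,(259.3,206.9)),(s,(309.2,248.7)),(w,(535.9,180.1))]
f=least_squares(lambda p:np.concatenate([proj(d,p)-a for d,a in o]),[.57,.16,.068]);print(f.x.round(4),f.fun.round(1))
f=least_squares(lambda p:np.concatenate([proj(d,[p[0],p[1],.068])-a for d,a in o]),[.57,.16]);print(f.x.round(4),f.fun.round(1))
plan([f.x[0],f.x[1],.16],-91,7)
E
```

```text
[0.5725 0.1651 0.0687] [-1.5 -1.6  0.1 -0.7 -0.4 -0.9]
[0.5726 0.1654] [-1.5 -1.6  0.1 -0.3 -0.6 -0.9]
pose [ 0.5878 -0.1196  0.2069] yaw -93.21 tilt 0.85 F [ 2.5 -2.6  4.6] gap 0.0299 t 9.88
[[-0.404, 0.073, -0.044], [-0.404, 0.073, -0.042], [-0.405, 0.073, -0.04], [-0.405, 0.073, -0.038], [-0.405, 0.073, -0.036], [-0.405, 0.073, -0.033], [-0.405, 0.073, -0.031]] twist -0.0009 step mm 41.31390357169698
```

Request:
move_arm:
  jaw: [0.4,0.4,0.4,0.4,0.4]
  translation:
    - [-0.4,0,-0.04]
    - [-0.4,0,-0.04]
    - [-0.4,0.05,-0.04]
    - [-0.4,0.05,-0.04]
    - [-0.4,0.05,-0.04]
  twist: [-0.001,-0.001,-0.001,-0.001,-0.001]

```text
clock: 10.5
tool_pos: [0.5786, 0.082, 0.198]
eef_rot: [-1.562, 0.016, -1.602]
wrist_force: [0.7, 0.4, -0.7]
finger_gap: 0.0514
```

Request:
move_arm:
  jaw: [0.4,0.4,0.4,0.4,0.4]
  translation:
    - [-0.4,0.1,-0.03]
    - [-0.3,0.1,-0.03]
    - [-0.05,0.05,0]
    - [0,0,0]
    - [0,0,0]
  twist: [-0.001,0,0,0,0]

```text
clock: 11.12
tool_pos: [0.5749, 0.1621, 0.1736]
eef_rot: [-1.561, 0.016, -1.592]
wrist_force: [-0.4, -0.3, -0.6]
finger_gap: 0.0512
```

```bash
python3 - <<'E'
from bench import r
from h import *
d=r.get_image("wrist");np.savez("wrist8.npz",**d);cv2.imwrite("pics/wrist8.png",d["img"][:,:,::-1])
print(proj(d,[[.5726,.1654,.068],[.5726,.1654,.04],[.5726,.1654,0]]).round(1))
plan([.5726,.1654,.10],-91,5)
E
```

```text
[[317.5 204.1]
 [318.2 196.2]
 [318.9 187.1]]
pose [0.5749 0.1619 0.1736] yaw -91.23 tilt 1.11 F [0.8 1.1 0.6] gap 0.0513 t 11.18
[[-0.005, 0.147, -0.006], [-0.005, 0.147, -0.006], [-0.005, 0.147, -0.006], [-0.005, 0.147, -0.006], [-0.005, 0.147, -0.006]] twist -0.0001 step mm 14.747656650931667
```

View pics/wrist8.png

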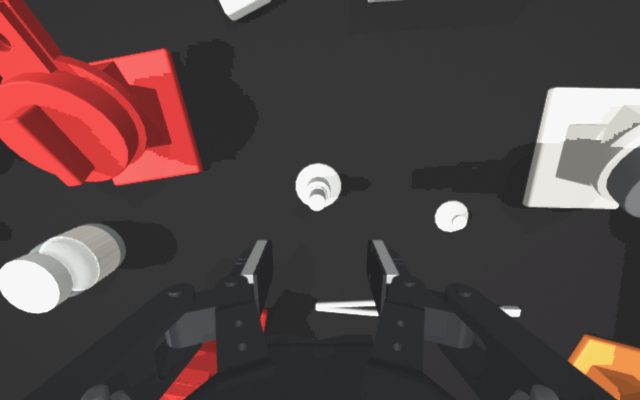

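Request:
move_arm:
  jaw: [0.4,0.4,0.4,0.4,0.4]
  translation:
    - [-0.01,0.25,0]
    - [-0.01,0.25,-0.005]
    - [-0.005,0.2,0]
    - [0,0.1,0]
    - [0,0,0]
  twist: [0,0,0,0,0]

```text
clock: 11.8
tool_pos: [0.5776, 0.1614, 0.0936]
eef_rot: [-1.557, 0.018, -1.599]
wrist_force: [0.3, 0.4, -0.3]
finger_gap: 0.0516
```

```bash
python3 - <<'E'
from bench import r
from h import *
d=r.get_image("wrist");cv2.imwrite("pics/wrist9.png",d["img"][:,:,::-1])
print(proj(d,[[.5735,.1654,.068],[.5735,.1654,.04],[.5735,.1654,0]]).round(1))
plan([.574,.1654,.051],-91,5)
E
```

```text
[[313.8 242.7]
 [315.2 227. ]
 [316.7 210.5]]
pose [0.5779 0.1614 0.0941] yaw -91.59 tilt 1.34 F [0.1 0.3 0.8] gap 0.0513 t 11.85
[[-0.006, 0.086, -0.009], [-0.006, 0.086, -0.009], [-0.006, 0.086, -0.009], [-0.006, 0.086, -0.009], [-0.006, 0.086, -0.009]] twist -0.0003 step mm 8.682521177901567
```

View pics/wrist9.png

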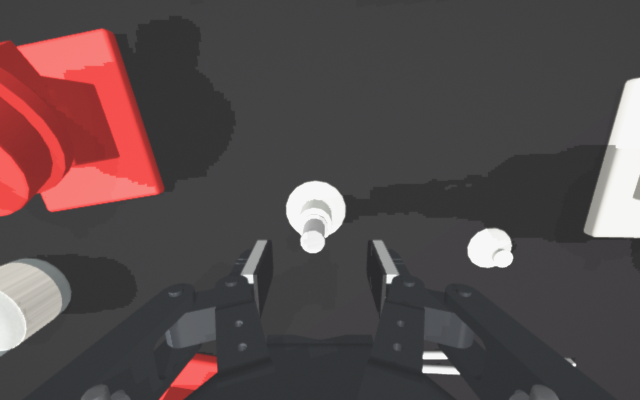

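Request:
move_arm:
  jaw: [0.4,0.4,0.4,0.4,0.4]
  translation:
    - [-0.02,0,-0.02]
    - [-0.02,0.1,-0.02]
    - [0,0.15,0]
    - [0,0.12,0]
    - [0,0.06,0]
  twist: [0,0,0,0,0]

```text
clock: 12.48
tool_pos: [0.5752, 0.1674, 0.0495]
eef_rot: [-1.555, 0.019, -1.598]
wrist_force: [0.2, 0.3, 0.6]
finger_gap: 0.051
```

```bash
python3 - <<'E'
from bench import r
from h import *
d=r.get_image("wrist");cv2.imwrite("pics/wrist10.png",d["img"][:,:,::-1])
plan([.5745,.166,.051],-91,5)
E
```

```text
pose [0.5748 0.1674 0.049 ] yaw -91.53 tilt 1.42 F [-1.1  1.  -0.6] gap 0.0514 t 12.53
[[0.003, -0.004, -0.001], [0.003, -0.004, -0.001], [0.003, -0.004, -0.001], [0.003, -0.004, -0.001], [0.003, -0.004, -0.001]] twist -0.0003 step mm 0.48631024416881735
```

View pics/wrist10.png

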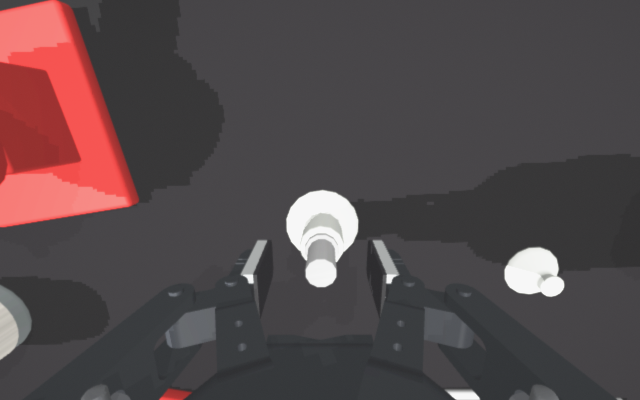

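Request:
move_arm:
  jaw: [0.7,0.8,1,1,1]
  translation:
    - [0.01,0,0]
    - [0,-0.01,0]
    - [0,0,0]
    - [0,0,0]
    - [0,0,0]
  twist: [0,0,0,0,0]

```text
clock: 13.15
tool_pos: [0.5754, 0.166, 0.0508]
eef_rot: [-1.554, 0.019, -1.598]
wrist_force: [0.0, -0.0, 0.2]
finger_gap: 0.0137
```

```bash
python3 - <<'E'
from bench import r
from h import *
plan([.5745,.166,.073],-91,5)
E
```

```text
pose [0.5754 0.166  0.0508] yaw -91.56 tilt 1.46 F [ 0.  -0.   0.2] gap 0.0137 t 13.15
[[-0.001, -0.044, -0.001], [-0.001, -0.044, -0.001], [-0.001, -0.044, -0.001], [-0.001, -0.044, -0.001], [-0.001, -0.044, -0.001]] twist -0.0003 step mm 4.447889735805497
```

Request:
move_arm:
  jaw: [1,1,1,1,1]
  translation:
    - [0,-0.06,0]
    - [0,-0.06,0]
    - [0,-0.06,0]
    - [0,-0.05,0]
    - [0,0,0]
  twist: [0,0,0,0,0]

```text
clock: 13.78
tool_pos: [0.5753, 0.1656, 0.076]
eef_rot: [-1.553, 0.02, -1.598]
wrist_force: [-0.2, 1.0, -1.1]
finger_gap: 0.0135
```

```bash
cat > snap.py <<'E'
from bench import r
from h import *
import sys
k=sys.argv[1]; c=sys.argv[2]; a=[int(x) for x in sys.argv[3:7]]; sc=float(sys.argv[7])
d=r.get_image(c);np.savez(f"{c}{k}.npz",**d);crop(d,*a,sc,f"pics/z{k}{c}.png")
st=r.get_state();plan(st["tool_pos"],-91,1,st)
E
python3 snap.py 11 side 270 190 90 110 6
```

```text
pose [0.5751 0.1656 0.0757] yaw -91.56 tilt 1.5 F [ 0.1  0.3 -0.6] gap 0.0135 t 13.82
[[0.0, 0.0, 0.0]] twist -0.0015 step mm 0.0
```

View pics/z11side.png

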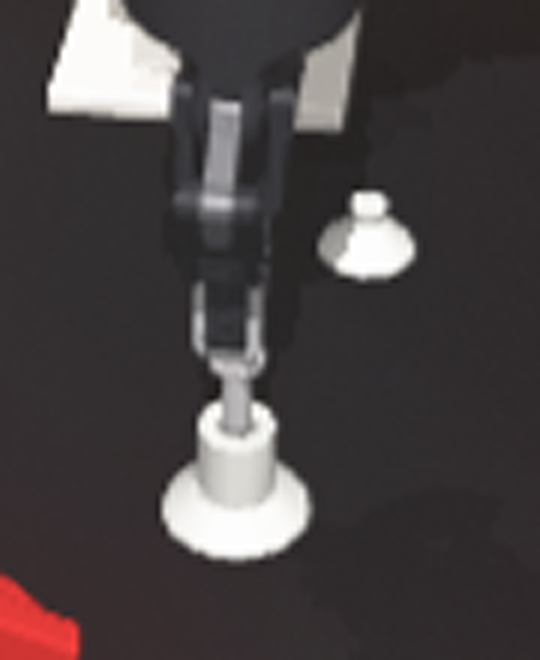

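Request:
move_arm:
  jaw: [1,1,1,1,1]
  translation:
    - [0,0,-0.04]
    - [0,0,-0.04]
    - [0,0.01,-0.04]
    - [0,0.01,-0.04]
    - [0,0.01,-0.03]
  twist: [0,0,0,0,0]

```text
clock: 14.45
tool_pos: [0.5643, 0.1659, 0.076]
eef_rot: [-1.534, 0.02, -1.599]
wrist_force: [7.1, 0.7, 1.8]
finger_gap: 0.0136
```

```bash
python3 snap.py 12 side 270 190 90 110 6
```

```text
pose [0.5642 0.1659 0.076 ] yaw -91.62 tilt 2.44 F [ 5.9 -0.1  2.3] gap 0.0138 t 14.5
[[0.0, 0.0, 0.0]] twist -0.0017 step mm 0.0
```

View pics/z12side.png

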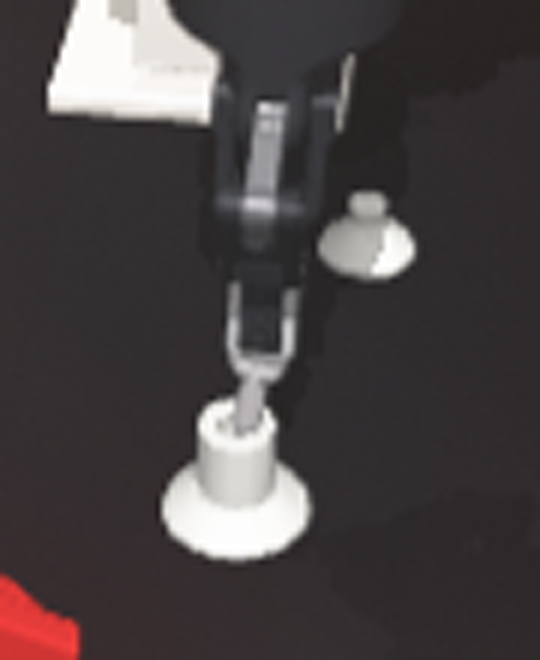

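Request:
move_arm:
  jaw: [1,1,1,1,1]
  translation:
    - [0,0.01,-0.06]
    - [0,0.02,-0.06]
    - [0,0.02,-0.06]
    - [0,0.02,-0.06]
    - [0,0.02,-0.06]
  twist: [0,0,0,0,0]

```text
clock: 15.12
tool_pos: [0.5475, 0.1665, 0.0728]
eef_rot: [-1.503, 0.023, -1.601]
wrist_force: [7.6, 0.2, 3.5]
finger_gap: 0.0136
```

```bash
python3 snap.py 13 side 270 190 90 110 6
```

```text
pose [0.5471 0.1666 0.0726] yaw -91.74 tilt 4.08 F [ 6.5 -1.3  4.5] gap 0.0136 t 15.18
[[0.0, 0.0, 0.0]] twist -0.0021 step mm 0.0
```

View pics/z13side.png

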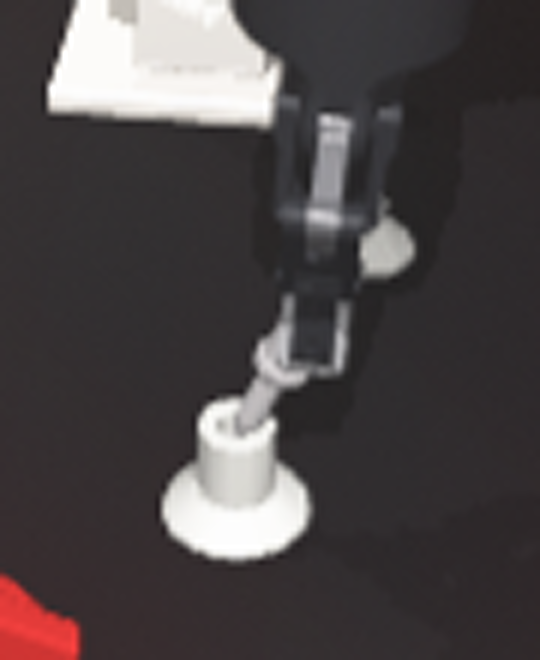

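```bash
cat > tilt.py <<'E'
from h import *
def tilt(d,a,b,y=None,P0=np.array([.56,.166,.04])):
    for ph in range(10,50,2):
        p=proj(d,np.array([P0,P0+.03*np.array([-np.sin(np.radians(ph)),0,np.cos(np.radians(ph))])]))
        dd=p[1]-p[0]; print(ph,np.degrees(np.arctan2(dd[0],-dd[1])).round(1),end="; ")
    print("meas",np.degrees(np.arctan2(b[0]-a[0],a[1]-b[1])))
E
python3 -c "
from tilt import *
d=dict(np.load('side13.npz'));tilt(d,(242,428),(282,362))"
```

```text
10 14.0; 12 16.5; 14 19.1; 16 21.6; 18 24.1; 20 26.6; 22 29.0; 24 31.5; 26 33.8; 28 36.2; 30 38.5; 32 40.8; 34 43.0; 36 45.2; 38 47.4; 40 49.5; 42 51.6; 44 53.6; 46 55.6; 48 57.6; meas 31.218402764346376
```

Request:
move_arm:
  jaw: [1,1,1,1,1]
  translation:
    - [0,0.02,-0.07]
    - [0,0.02,-0.07]
    - [0,0.02,-0.05]
    - [0,0,0]
    - [0,0,0]
  twist: [0,0,0,0,0]

```text
clock: 15.8
tool_pos: [0.5372, 0.1672, 0.0703]
eef_rot: [-1.483, 0.026, -1.602]
wrist_force: [2.3, -0.4, 1.6]
finger_gap: 0.0135
```

```bash
python3 snap.py 14 side 270 190 90 110 6
```

```text
pose [0.5372 0.1672 0.0703] yaw -91.82 tilt 5.23 F [3.1 0.7 2.1] gap 0.0134 t 15.85
[[0.0, 0.0, 0.0]] twist -0.0023 step mm 0.0
```

View pics/z14side.png

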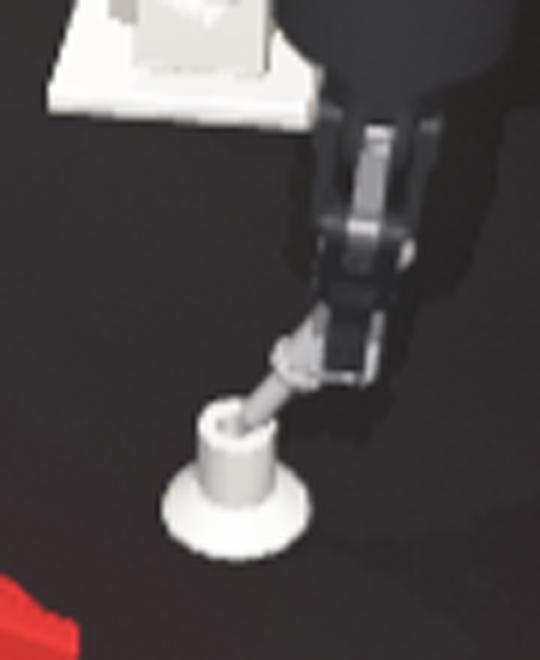

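```bash
python3 snap.py 15 wrist 240 180 160 130 5
```

```text
pose [0.5371 0.1672 0.0702] yaw -91.81 tilt 5.22 F [2.8 0.1 1.8] gap 0.0134 t 15.9
[[0.0, 0.0, 0.0]] twist -0.0023 step mm 0.0
```

View pics/z15wrist.png

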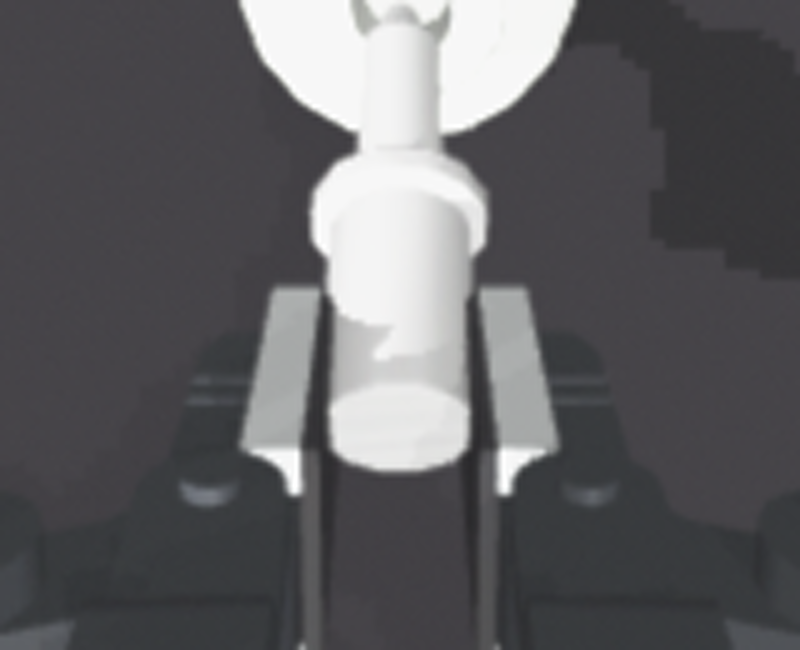

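```bash
cat > pinfit.py <<'E'
from h import *
from scipy.optimize import least_squares
def pinfit(wd,sd,kn,col,scol,sax):
    # p=(x,y,z of tip, phi)
    def ax(p): return np.array([-np.sin(p[3]),0,np.cos(p[3])])
    def res(p):
        o=[]
        if kn is not None: o+=list(proj(wd,p[:3]+.063*ax(p))-kn)
        if col is not None: o+=list(proj(wd,p[:3]+.035*ax(p))-col)
        if scol is not None: o+=list(proj(sd,p[:3]+.035*ax(p))-scol)
        if sax is not None:
            a=proj(sd,p[:3]);b=proj(sd,p[:3]+.035*ax(p));e=(b-a)/np.linalg.norm(b-a);q=np.array(sax)-a
            o.append(q[0]*e[1]-q[1]*e[0])
        return np.array(o)
    f=least_squares(res,[.565,.166,.03,.52]);print("tip",f.x[:3].round(4),"phi",np.degrees(f.x[3]).round(1),"res",f.fun.round(1));return f.x
if __name__=="__main__":
    wd=dict(np.load("wrist15.npz"));sd=dict(np.load("side14.npz"))
    cw=lambda x,y:np.array(((x+.5)/5-.5+240,(y+.5)/5-.5+180));cs=lambda x,y:np.array(((x+.5)/6-.5+270,(y+.5)/6-.5+190))
    p=pinfit(wd,sd,cw(400,428),cw(400,205),cs(298,362),cs(243,428))
    tcp=np.array([.5371,.1672,.0702]);print("tip-tcp",(p[:3]-tcp).round(4))
E
python3 pinfit.py
```

```text
tip [0.574  0.1665 0.035 ] phi 33.8 res [-0.1 -0.4  0.2  1.  -1.1  0.9 -0.9]
tip-tcp [ 0.0369 -0.0007 -0.0352]
```

```bash
python3 - <<'E'
from fit import *
E=np.array([.6622,-.1201,.1189]);u,v,n=frame(E,-.036)
L=E+.009*n
c=lambda x,y:np.array(((x+.5)/2.5-.5+220,(y+.5)/2.5-.5+40))
for k,m in [(6,(243,196)),(7,(248,189))]:
    d=dict(np.load(f"wrist{k}.npz"));print(k,c(*m),proj(d,L),proj(d,L+[.005,0,0])-proj(d,L),proj(d,L+[0,0,.005])-proj(d,L))
print(L,n, L+.02*n)
tip=L+.02*n; tcp=tip-np.array([.0369,-.0007,-.0352]);print("pre tcp",tcp)
plan([.537,.165,.20],-92,4)
E
```

```text
6 [316.9 118.1] [315.83253688 120.78522371] [ -0.63851461 -11.34952122] [-0.31334868  0.22265304]
7 [318.9 115.3] [318.30918627 117.14502837] [-0.38588989 -7.19982921] [-0.13725481  0.08184163]
[ 0.65770292 -0.11993803  0.12669423] [-0.49967603  0.01799611  0.8660254 ] [ 0.64770939 -0.11957811  0.14401474]
pre tcp [ 0.61080939 -0.11887811  0.17921474]
pose [0.5371 0.1672 0.0702] yaw -91.81 tilt 5.22 F [2.8 0.1 1.8] gap 0.0134 t 15.9
[[-0.003, -0.323, 0.028], [-0.003, -0.323, 0.028], [-0.003, -0.323, 0.028], [-0.003, -0.323, 0.028]] twist 0.0001 step mm 32.46019939833796
```

```bash
python3 - <<'E'
from h import *
plan([.525,.167,.092],-91.8,2)
plan([.537,.1672,.22],-91.8,5)
E
```

```text
pose [0.5371 0.1672 0.0702] yaw -91.81 tilt 5.22 F [2.8 0.1 1.8] gap 0.0134 t 15.9
[[0.0, -0.114, -0.051], [0.0, -0.114, -0.051]] twist -0.0 step mm 12.476488515638161
pose [0.5371 0.1672 0.0702] yaw -91.81 tilt 5.22 F [2.8 0.1 1.8] gap 0.0134 t 15.9
[[-0.008, -0.298, 0.026], [-0.008, -0.298, 0.026], [-0.008, -0.298, 0.026], [-0.008, -0.298, 0.026], [-0.008, -0.298, 0.026]] twist -0.0 step mm 29.964312218664848
```

Request:
move_arm:
  jaw: [1,1,1,1,1]
  translation:
    - [0,-0.12,-0.05]
    - [0,-0.2,-0.05]
    - [0,-0.3,0.02]
    - [0,-0.4,0.03]
    - [0,-0.4,0.03]
  twist: [0,0,0,0,0]

```text
clock: 16.52
tool_pos: [0.5154, 0.1627, 0.2085]
eef_rot: [-1.501, 0.016, -1.603]
wrist_force: [0.3, 0.6, 0.3]
finger_gap: 0.0133
```

```bash
python3 - <<'E'
from h import *
plan([.60,-.119,.21],-92.1,10)
E
```

```text
pose [0.5154 0.1627 0.2085] yaw -91.83 tilt 4.12 F [0.3 0.6 0.3] gap 0.0133 t 16.52
[[0.279, 0.001, 0.094], [0.279, 0.001, 0.094], [0.279, 0.001, 0.094], [0.279, 0.001, 0.094], [0.279, 0.001, 0.094], [0.279, 0.001, 0.094], [0.279, 0.001, 0.095], [0.278, 0.001, 0.095], [0.278, 0.001, 0.095], [0.278, 0.001, 0.095]] twist 0.0001 step mm 29.414243561857223
```

Request:
move_arm:
  jaw: [1,1,1,1,1]
  translation:
    - [0.3,0,0.08]
    - [0.4,0,0.12]
    - [0.4,0,0.12]
    - [0.4,0,0.13]
    - [0.4,0,0.13]
  twist: [0,0,0,0,0]

```text
clock: 17.15
tool_pos: [0.5647, -0.027, 0.208]
eef_rot: [-1.51, 0.023, -1.589]
wrist_force: [0.6, 0.1, -0.3]
finger_gap: 0.0135
```

```bash
python3 - <<'E'
from h import *
plan([.605,-.119,.20],-92.1,4)
E
```

```text
pose [ 0.5647 -0.027   0.208 ] yaw -91.07 tilt 3.7 F [ 0.6  0.1 -0.3] gap 0.0135 t 17.15
[[0.229, 0.021, 0.104], [0.228, 0.021, 0.105], [0.228, 0.021, 0.106], [0.227, 0.021, 0.107]] twist 0.0007 step mm 25.19326305961864
```

Request:
move_arm:
  jaw: [1,1,1,1,1]
  translation:
    - [0.23,0.02,0.1]
    - [0.23,0.02,0.1]
    - [0.23,0.02,0.1]
    - [0.15,0.02,0.08]
    - [0,0,0]
  twist: [0.001,0.001,0.001,0,0]

```text
clock: 17.77
tool_pos: [0.5957, -0.1173, 0.195]
eef_rot: [-1.526, 0.026, -1.615]
wrist_force: [-0.4, 1.4, -0.1]
finger_gap: 0.0135
```

```bash
python3 snap.py 16 wrist 240 60 160 200 3; python3 snap.py 16 side 250 60 100 130 5;
```

```text
pose [ 0.5957 -0.1165  0.1951] yaw -92.48 tilt 3.0 F [-1.3 -0.6 -1. ] gap 0.0137 t 17.82
[[0.0, 0.0, 0.0]] twist -0.0041 step mm 0.0
pose [ 0.596  -0.1157  0.1953] yaw -92.42 tilt 3.04 F [ 0.6 -0.4 -0.8] gap 0.0134 t 17.88
[[0.0, 0.0, 0.0]] twist -0.0039 step mm 0.0
```

View pics/z16wrist.png

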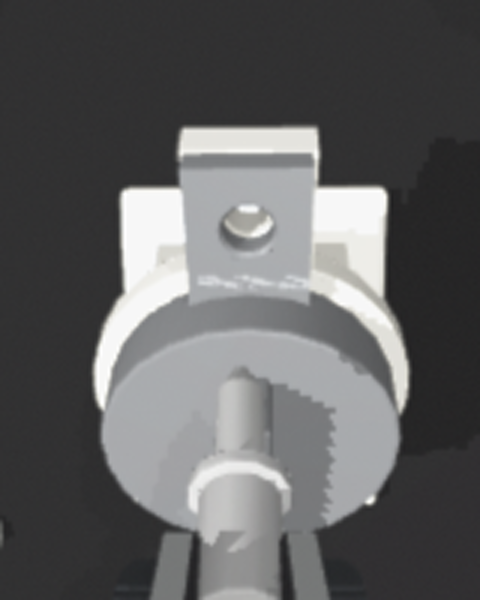

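View pics/z16side.png

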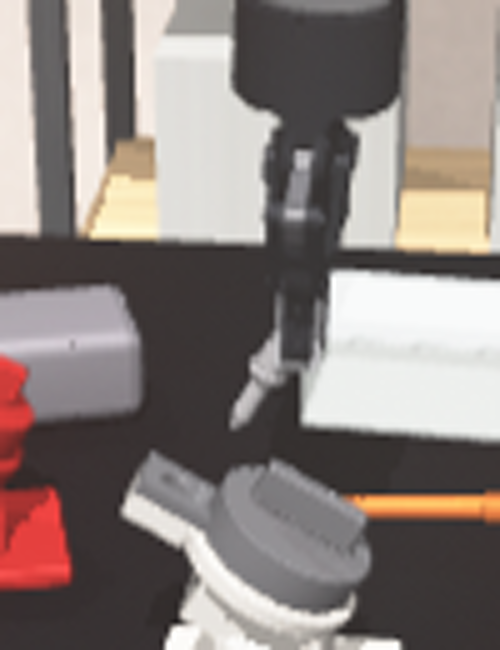

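```bash
cat > tri.py <<'E'
from h import *
from scipy.optimize import least_squares
def tri(w,s,a,b):
    f=least_squares(lambda p:np.concatenate([proj(w,p)-a,proj(s,p)-b]),[.63,-.12,.14]);return f.x,f.fun.round(1)
E
python3 - <<'E'
from tri import *
w=dict(np.load("wrist16.npz"));s=dict(np.load("side16.npz"))
cw=lambda x,y:np.array(((x+.5)/3-.5+240,(y+.5)/3-.5+60));cs=lambda x,y:np.array(((x+.5)/5-.5+250,(y+.5)/5-.5+60))
tip,e=tri(w,s,cw(244,372),cs(236,427));print("tip",tip.round(4),e)
col,e=tri(w,s,cw(240,480),cs(264,371));print("col",col.round(4),e,np.linalg.norm(col-tip))
d=col-tip;print("phi",np.degrees(np.arctan2(-d[0],d[2])))
L,e=tri(w,s,cw(247.5,228),cs(178,482));print("lug",L.round(4),e,"rel",(L-tip).round(4))
E=np.array([.6628,-.1204,.1189])
n=np.array([-.5,.018,.866]);LL=E+.009*n
print("proj L",proj(w,LL),cw(247.5,228),proj(s,LL),cs(178,482))
E
```

```text
tip [ 0.6285 -0.119   0.1568] [ 0.1  0.2 -0.8  0.2]
col [ 0.6138 -0.1182  0.1878] [ 0.   0.1 -0.4  0.1] 0.03428347634652064
phi 25.51162994755867
lug [ 0.6586 -0.1205  0.1248] [ 0.1  0.3 -1.2  0. ] rel [ 0.03   -0.0015 -0.032 ]
proj L [321.91182818 136.45109889] [322.16666667 135.66666667] [284.1005743  155.40548178] [285.2 156. ]
```

```bash
python3 - <<'E'
from bench import r
from h import *
p=r.get_state()["tool_pos"];print(p)
plan([.596+.026,-.1157-.0015,.1953-.0235],-92.3,4)
E
```

```text
[ 0.59595247 -0.11571549  0.19531386]
pose [ 0.596  -0.1157  0.1953] yaw -92.42 tilt 3.04 F [ 0.6 -0.4 -0.8] gap 0.0134 t 17.88
[[0.003, 0.062, 0.062], [0.003, 0.062, 0.062], [0.003, 0.062, 0.062], [0.003, 0.062, 0.062]] twist -0.0001 step mm 8.780587518972586
```

Request:
move_arm:
  jaw: [1,1,1,1,1]
  translation:
    - [0.005,0.06,0.065]
    - [0.005,0.06,0.065]
    - [0,0.06,0.06]
    - [0,0.06,0.06]
    - [0,0,0]
  twist: [0,0,0,0,0]

```text
clock: 18.5
tool_pos: [0.6237, -0.1135, 0.1701]
eef_rot: [-1.527, 0.029, -1.608]
wrist_force: [0.3, -0.1, -0.1]
finger_gap: 0.0131
```

```bash
python3 snap.py 17 wrist 240 60 160 200 3; python3 snap.py 17 side 250 80 80 100 6;
```

```text
pose [ 0.6236 -0.1137  0.1704] yaw -92.17 tilt 3.04 F [ 0.1 -0.4 -0.5] gap 0.0132 t 18.55
[[0.0, 0.0, 0.0]] twist -0.0033 step mm 0.0
pose [ 0.6235 -0.1138  0.1707] yaw -92.18 tilt 3.06 F [-0.9  0.4 -0.2] gap 0.0134 t 18.6
[[0.0, 0.0, 0.0]] twist -0.0033 step mm 0.0
```

View pics/z17wrist.png

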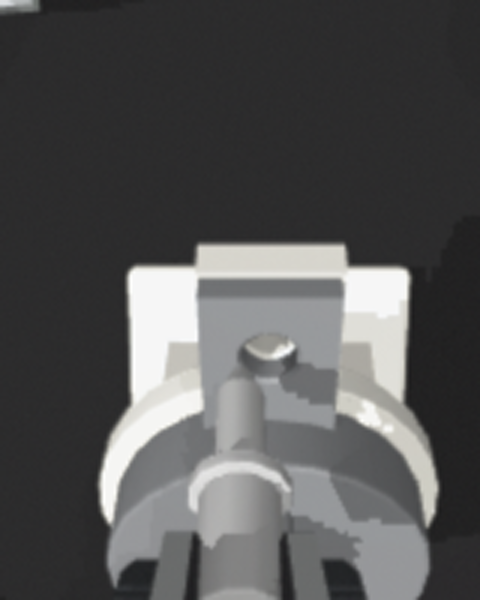

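View pics/z17side.png

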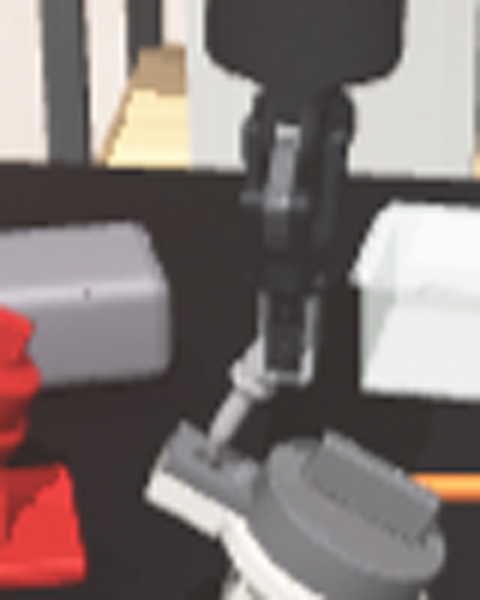

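```bash
python3 - <<'E'
from tri import *
w=dict(np.load("wrist17.npz"));s=dict(np.load("side17.npz"))
cw=lambda x,y:np.array(((x+.5)/3-.5+240,(y+.5)/3-.5+60));cs=lambda x,y:np.array(((x+.5)/6-.5+250,(y+.5)/6-.5+80))
tip,e=tri(w,s,cw(241,375),cs(213,448));print("tip",tip.round(4),e)
L,e=tri(w,s,cw(268,352),cs(206,457));print("lug",L.round(4),e,"rel",(L-tip).round(4))
LL=np.array([.6586,-.1204,.1262])
print("proj L",proj(w,LL),cw(268,352),proj(s,LL),cs(206,457))
print(tip-np.array([.6235,-.1137,.1705]))
p=np.array([.6235,-.1137,.1705]); plan(p+[.002,-.0055,.003],-92.3,3)
E
```

```text
tip [ 0.6561 -0.1142  0.1328] [ 0.   0.1 -0.5  0.1]
lug [ 0.6598 -0.1202  0.1254] [ 0.   0.1 -0.4  0.1] rel [ 0.0037 -0.006  -0.0074]
proj L [329.37024769 179.02041066] [329. 177.] [283.99212504 155.54773329] [283.91666667 155.75      ]
[ 0.03261149 -0.00047953 -0.03766234]
pose [ 0.6235 -0.1138  0.1707] yaw -92.18 tilt 3.06 F [-0.9  0.4 -0.2] gap 0.0134 t 18.6
[[0.017, -0.009, 0.008], [0.017, -0.009, 0.008], [0.017, -0.009, 0.008]] twist 0.0001 step mm 2.125222087228562
```

Request:
move_arm:
  jaw: [1,1,1,1,1]
  translation:
    - [0.03,0,0]
    - [0.03,0,0]
    - [0,0,0]
    - [0,0,0]
    - [0,0,0]
  twist: [0,0,0,0,0]

```text
clock: 19.23
tool_pos: [0.6231, -0.1208, 0.1714]
eef_rot: [-1.525, 0.029, -1.61]
wrist_force: [-0.7, 0.4, -0.5]
finger_gap: 0.0136
```

```bash
python3 snap.py 18 wrist 240 60 160 200 3; python3 snap.py 18 side 250 80 80 100 6;
```

```text
pose [ 0.6231 -0.1208  0.1714] yaw -92.23 tilt 3.13 F [ 0.   0.1 -0.2] gap 0.0136 t 19.27
[[0.0, 0.0, 0.0]] twist -0.0034 step mm 0.0
pose [ 0.6231 -0.1207  0.1714] yaw -92.22 tilt 3.12 F [-0.1 -0.5 -1.5] gap 0.0136 t 19.32
[[0.0, 0.0, 0.0]] twist -0.0034 step mm 0.0
```

View pics/z18wrist.png

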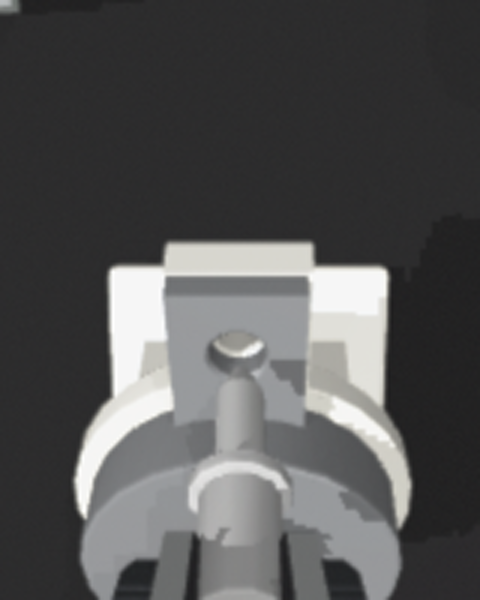

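View pics/z18side.png

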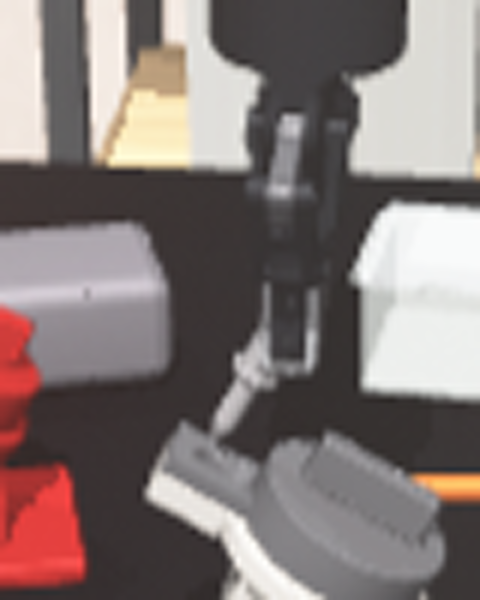

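Request:
move_arm:
  jaw: [1,1,1,1,1]
  translation:
    - [-0.008,0.02,0.01]
    - [0,0.03,0.015]
    - [0,0.03,0.015]
    - [0,0.03,0.015]
    - [0,0.03,0.015]
  twist: [0,0,0,0,0]

```text
clock: 19.95
tool_pos: [0.631, -0.1195, 0.1566]
eef_rot: [-1.526, 0.029, -1.609]
wrist_force: [-2.3, 1.5, 0.6]
finger_gap: 0.0134
```

```bash
python3 snap.py 19 wrist 240 100 160 200 3; python3 snap.py 19 side 250 80 80 100 6;
```

```text
pose [ 0.6309 -0.1195  0.1561] yaw -92.2 tilt 3.06 F [-1.6 -0.2 -1.8] gap 0.0137 t 20.0
[[0.0, 0.0, 0.0]] twist -0.0033 step mm 0.0
pose [ 0.6309 -0.1195  0.1563] yaw -92.21 tilt 3.06 F [-1.1  0.4 -1.8] gap 0.0133 t 20.05
[[0.0, 0.0, 0.0]] twist -0.0034 step mm 0.0
```

View pics/z19wrist.png

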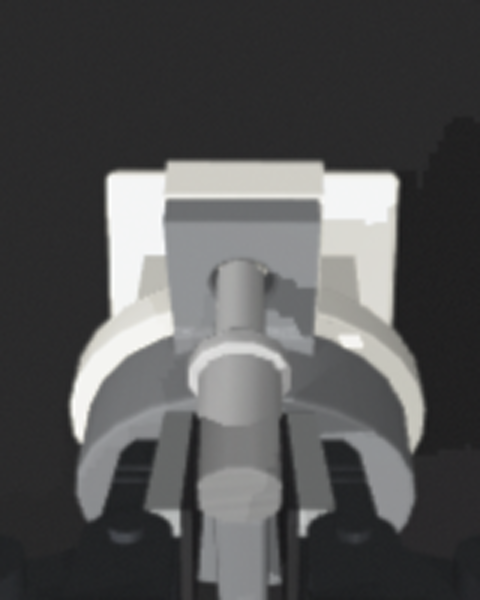

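View pics/z19side.png

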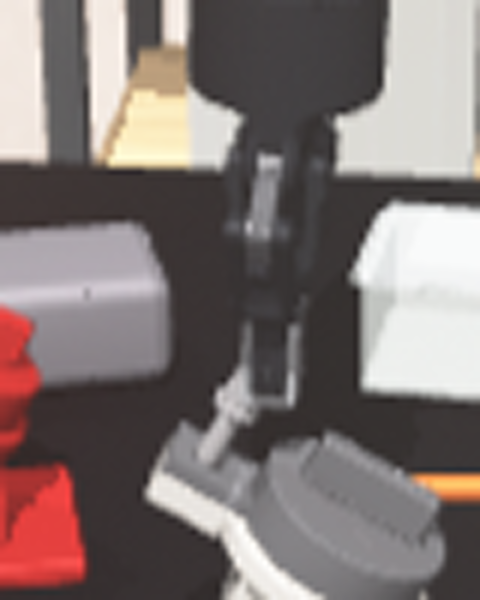

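Request:
move_arm:
  jaw: [1,1,1,1,1]
  translation:
    - [0,0.03,0.017]
    - [0,0.03,0.017]
    - [0,0.03,0.017]
    - [0,0.03,0.016]
    - [0,0.03,0.016]
  twist: [0,0,0,0,0]

```text
clock: 20.68
tool_pos: [0.6392, -0.1197, 0.1403]
eef_rot: [-1.528, 0.029, -1.61]
wrist_force: [-2.7, -0.5, -0.1]
finger_gap: 0.0135
```

```bash
python3 snap.py 20 wrist 240 100 160 200 3; python3 snap.py 20 side 250 80 80 100 6;
```

```text
pose [ 0.6393 -0.1195  0.1399] yaw -92.24 tilt 2.95 F [-1.9 -0.5 -2.5] gap 0.0137 t 20.73
[[0.0, 0.0, 0.0]] twist -0.0034 step mm 0.0
pose [ 0.6393 -0.1196  0.1401] yaw -92.24 tilt 2.95 F [-1.1 -0.4 -3.4] gap 0.0136 t 20.77
[[0.0, 0.0, 0.0]] twist -0.0035 step mm 0.0
```

View pics/z20wrist.png

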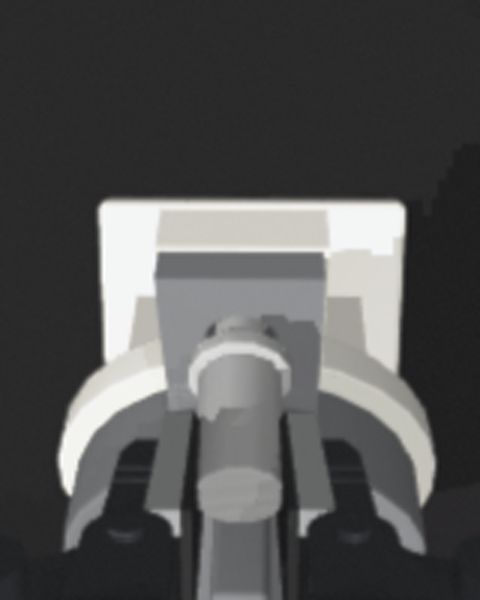

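View pics/z20side.png

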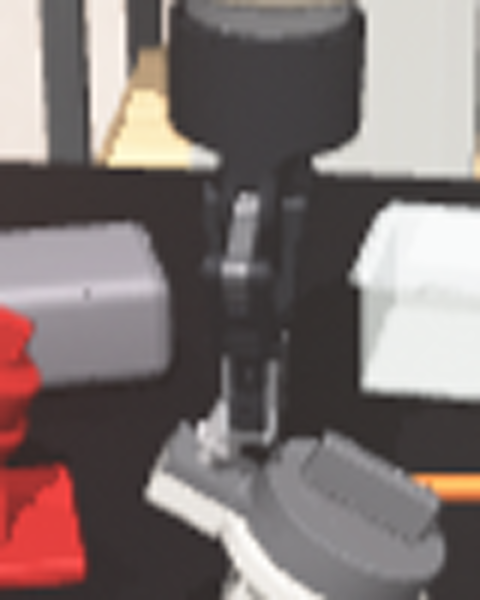

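Request:
move_arm:
  jaw: [1,1,1,1,1]
  translation:
    - [0,0.02,0.011]
    - [0,0.02,0.011]
    - [0,0.02,0.011]
    - [0,0,0]
    - [0,0,0]
  twist: [0,0,0,0,0]

```text
clock: 21.4
tool_pos: [0.6427, -0.1197, 0.1337]
eef_rot: [-1.529, 0.029, -1.61]
wrist_force: [-3.2, -0.3, -1.4]
finger_gap: 0.0134
```

```bash
python3 snap.py 21 wrist 240 100 160 200 3; python3 snap.py 21 side 250 80 80 100 6;
```

```text
pose [ 0.6427 -0.1196  0.1337] yaw -92.25 tilt 2.92 F [-3.5 -0.4 -1.7] gap 0.0135 t 21.45
[[0.0, 0.0, 0.0]] twist -0.0035 step mm 0.0
pose [ 0.6427 -0.1196  0.1337] yaw -92.25 tilt 2.92 F [-2.7 -0.3 -2.1] gap 0.0139 t 21.5
[[0.0, 0.0, 0.0]] twist -0.0035 step mm 0.0
```

View pics/z21wrist.png

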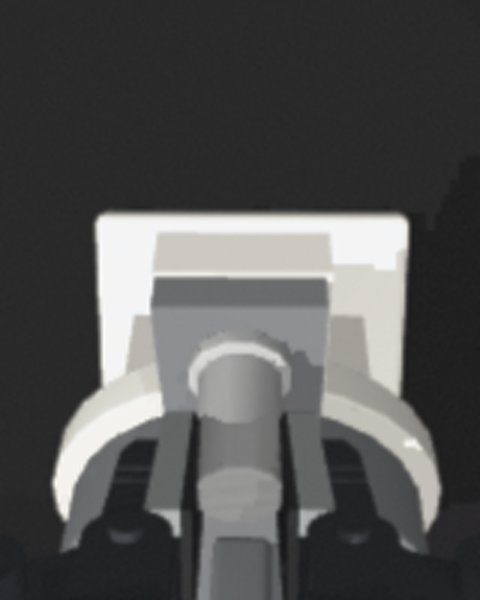

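View pics/z21side.png

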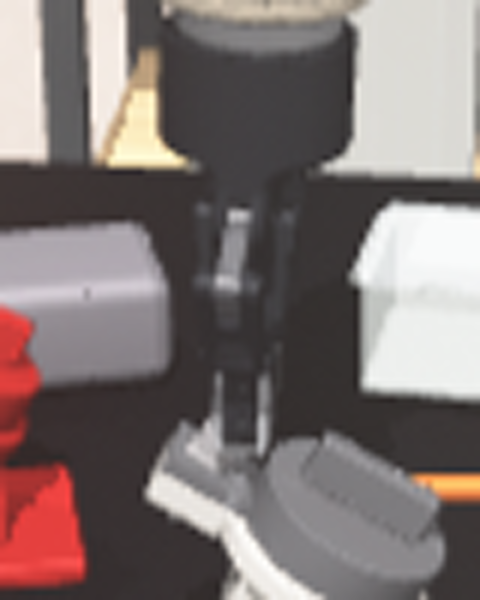

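Request:
move_arm:
  jaw: [1,1,1,1,1]
  translation:
    - [0,0.012,0.006]
    - [0,0.012,0.006]
    - [0,0.012,0.006]
    - [0,0,0]
    - [0,0,0]
  twist: [0,0,0,0,0]

```text
clock: 22.12
tool_pos: [0.6426, -0.1204, 0.1338]
eef_rot: [-1.532, 0.032, -1.611]
wrist_force: [-3.0, -1.0, -2.3]
finger_gap: 0.0136
```

```bash
python3 snap.py 22 wrist 240 100 160 200 3
```

```text
pose [ 0.6427 -0.1204  0.1338] yaw -92.33 tilt 2.91 F [-3.1 -0.1 -0.6] gap 0.0134 t 22.18
[[0.0, 0.0, 0.0]] twist -0.0037 step mm 0.0
```

View pics/z22wrist.png

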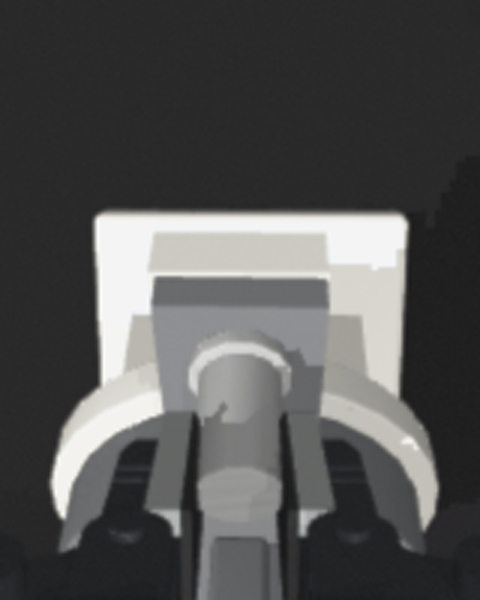

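Request:
move_arm:
  jaw: [0.6,0.6,0.6,0.6,0.6]
  translation:
    - [0,0,0]
    - [0,0,0]
    - [0,0,0]
    - [0,-0.2,0]
    - [0,-0.4,0]
  twist: [0,0,0,0,0]

```text
clock: 22.8
tool_pos: [0.6411, -0.1213, 0.195]
eef_rot: [-1.531, 0.032, -1.61]
wrist_force: [0.4, -0.2, 0.5]
finger_gap: 0.0343
```

```bash
python3 snap.py 23 wrist 240 100 160 200 3;python3 snap.py 23 side 250 80 80 100 6;
```

```text
pose [ 0.6432 -0.1231  0.2015] yaw -92.3 tilt 3.23 F [ 1.5 -1.4  4.3] gap 0.0342 t 22.85
[[0.0, 0.0, 0.0]] twist -0.0036 step mm 0.0
pose [ 0.6435 -0.1231  0.1999] yaw -92.29 tilt 3.28 F [-0.2 -0.5  0.3] gap 0.0339 t 22.9
[[0.0, 0.0, 0.0]] twist -0.0036 step mm 0.0
```

View pics/z23wrist.png

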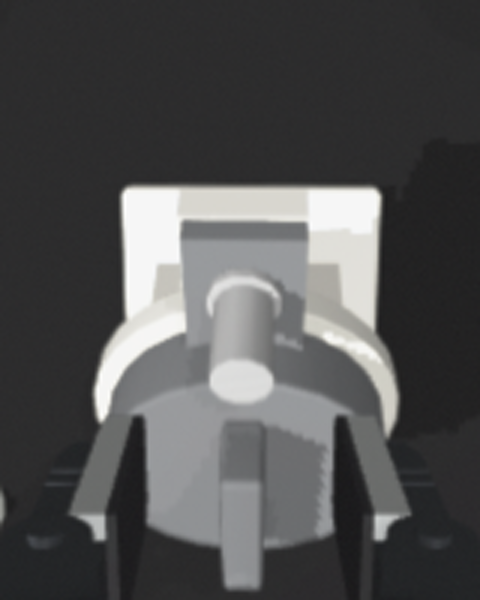

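View pics/z23side.png

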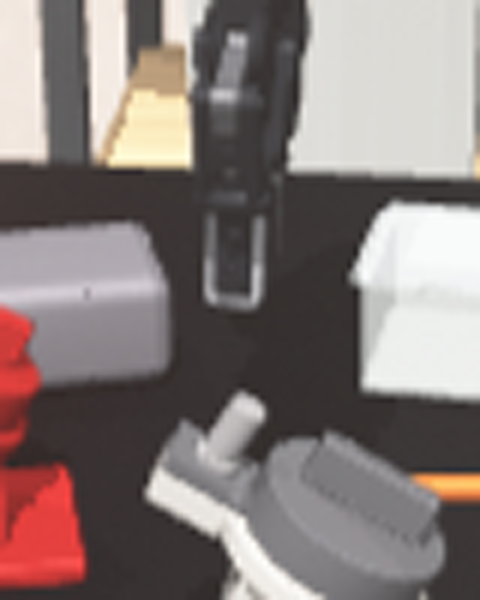

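```bash
python3 - <<'E'
from tri import *
w=dict(np.load("wrist23.npz"));s=dict(np.load("side23.npz"))
cw=lambda x,y:np.array(((x+.5)/3-.5+240,(y+.5)/3-.5+100));cs=lambda x,y:np.array(((x+.5)/6-.5+250,(y+.5)/6-.5+80))
k,e=tri(w,s,cw(241,380),cs(251,401));n=np.array([-.5,.018,.866])
L=np.array([.6592,-.1203,.1258]);print(k.round(4),e,"expected home",(L+.030*n).round(4),"along n",((k-L)@n).round(4))
for h in (.03,.032,.035): print(h,proj(w,L+h*n),cw(241,380),proj(s,L+h*n),cs(251,401))
C=cloud(w);u,v=cw(241,380).astype(int);print(C[v,u],((C[v,u]-L)@n))
for x,y in [(200,290),(290,300),(200,250),(295,245)]:
    u,v=cw(x,y).round().astype(int);print("lug pl",((C[v,u]-L)@n).round(4))
E
```

```text
[ 0.6421 -0.1206  0.151 ] [ 0.1  0.3 -0.9  0.4] expected home [ 0.6442 -0.1198  0.1518] along n 0.0304
0.03 [318.72692634 224.18570177] [320.         226.33333333] [289.61211525 146.61124626] [291.41666667 146.41666667]
0.032 [318.6468341  226.36652495] [320.         226.33333333] [290.00832539 145.9970919 ] [291.41666667 146.41666667]
0.035 [318.52449426 229.69770353] [320.         226.33333333] [290.60391137 145.0738906 ] [291.41666667 146.41666667]
[ 0.64220789 -0.12052279  0.14999535] 0.029445217766489173
lug pl -0.0014
lug pl -0.0004
lug pl -0.0011
lug pl -0.0017
```

Request:
move_arm:
  jaw: [0.6,0.6,0.6,0.6,0.6]
  translation:
    - [0,-0.3,-0.2]
    - [0,-0.4,-0.4]
    - [0,-0.2,-0.4]
    - [0,0,-0.4]
    - [0,0,0]
  twist: [0,0,0,0,0]

```text
clock: 23.52
tool_pos: [0.5103, -0.1221, 0.2908]
eef_rot: [-1.527, 0.04, -1.616]
wrist_force: [1.1, 1.0, -0.2]
finger_gap: 0.0344
```

```bash
python3 snap.py 24 wrist 240 20 160 150 5;python3 snap.py 24 side 270 130 55 60 10;python3 snap.py 24 top 330 140 70 80 7
```

```text
pose [ 0.5112 -0.1211  0.2907] yaw -92.52 tilt 3.27 F [0.9 0.6 0.5] gap 0.0341 t 23.57
[[0.0, 0.0, 0.0]] twist -0.0042 step mm 0.0
pose [ 0.5117 -0.1206  0.2903] yaw -92.5 tilt 3.1 F [ 0.   0.6 -0.6] gap 0.0342 t 23.62
[[0.0, 0.0, 0.0]] twist -0.0042 step mm 0.0
pose [ 0.5118 -0.1205  0.2899] yaw -92.52 tilt 2.94 F [ 0.5  0.7 -0.3] gap 0.0342 t 23.68
[[0.0, 0.0, 0.0]] twist -0.0042 step mm 0.0
```

View pics/z24wrist.png

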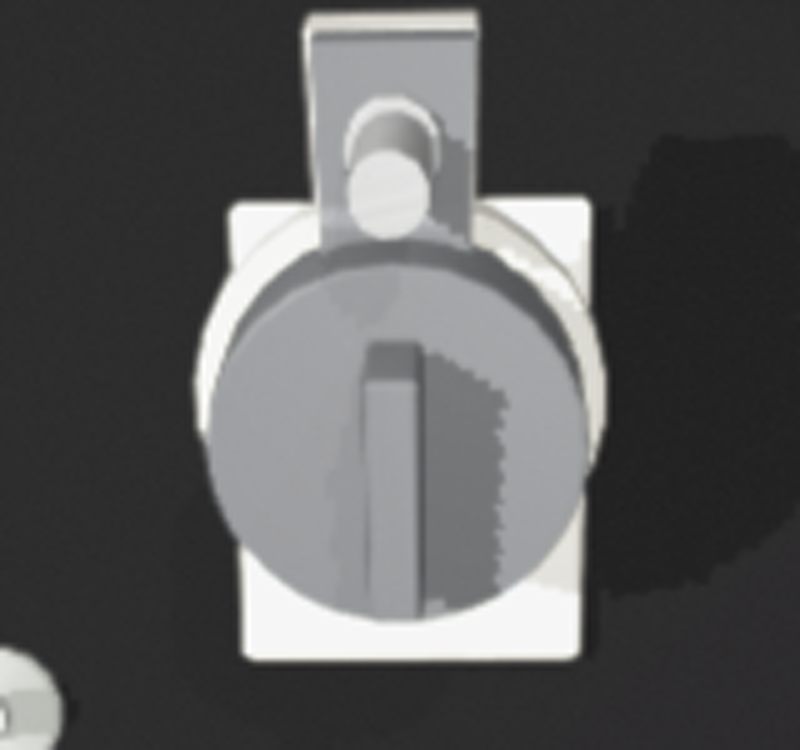

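View pics/z24side.png

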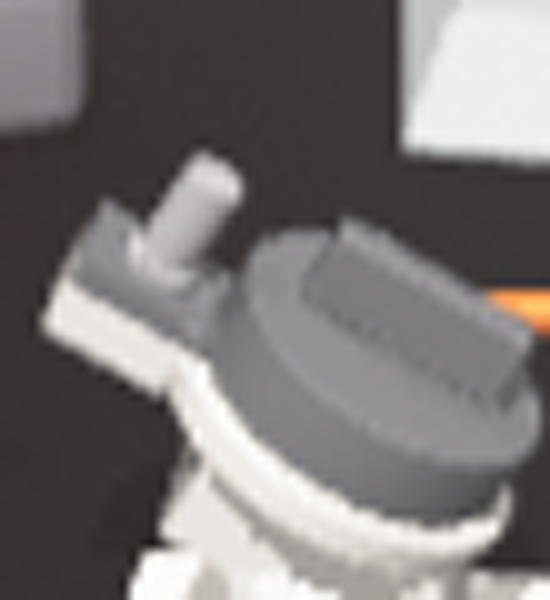

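```bash
python3 - <<'E'
from h import *
n=np.array([-.5,.018,.866]);u=np.array([.8655,-.031,.5]);v=np.cross(n,u)
L=np.array([.6592,-.1203,.1258])
for c,(u0,v0,s) in {"wrist":(240,20,5),"side":(270,130,10)}.items():
    d=dict(np.load(f"{c}24.npz"));im=cv2.imread(f"pics/z24{c}.png")
    for h,rad,col in [(0,.010,(0,0,255)),(.004,.010,(0,200,0)),(.03,.008,(255,0,0))]:
        a=np.linspace(0,2*np.pi,60)[:,None]
        P=proj(d,L+h*n+rad*(np.cos(a)*u+np.sin(a)*v))
        cv2.polylines(im,[(((P-[u0,v0])+.5)*s-.5).round().astype(int)],True,col,1)
    cv2.imwrite(f"pics/ov{c}.png",im)
E
```

```text
(no output)
```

View pics/ovwrist.png

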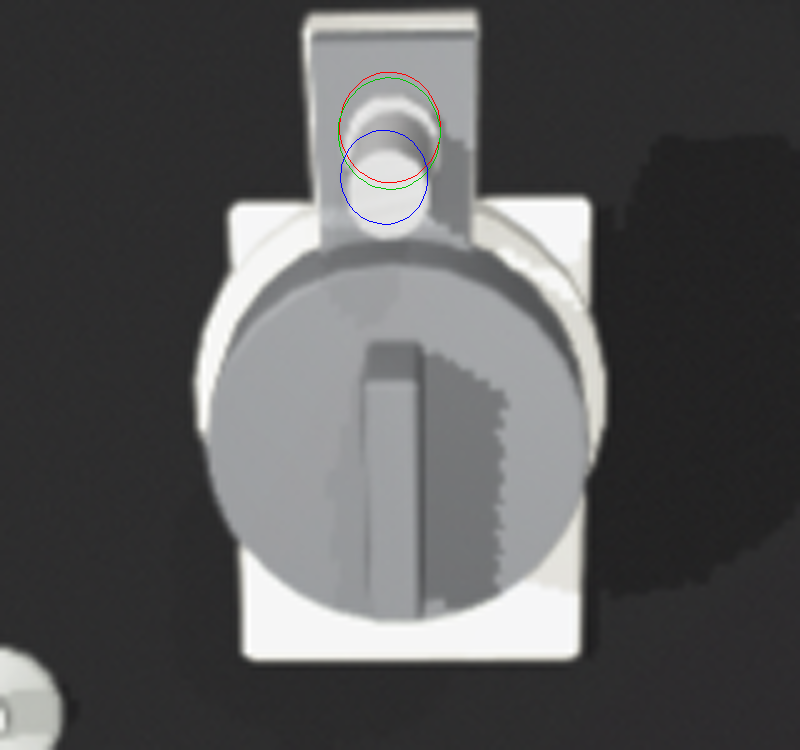

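View pics/ovside.png

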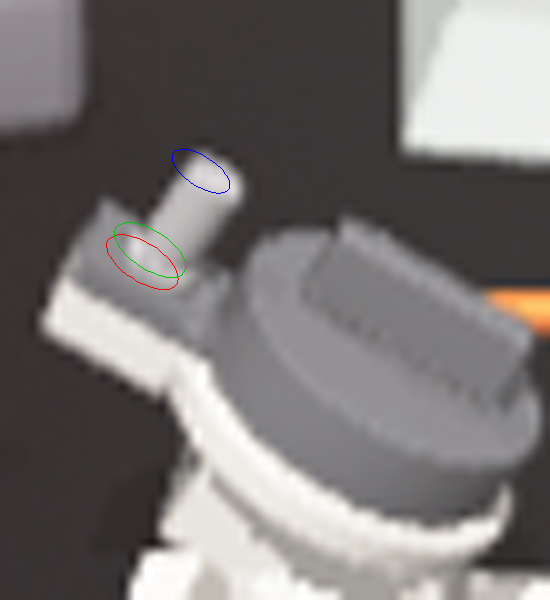

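View pics/z24top.png

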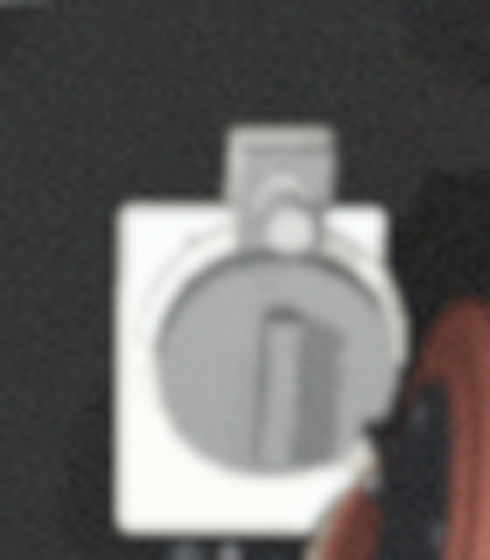

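```bash
python3 - <<'E'
from h import *
plan([.644,-.1205,.175],-92.5,5)
E
```

```text
pose [ 0.5118 -0.1205  0.2899] yaw -92.52 tilt 2.94 F [ 0.5  0.7 -0.3] gap 0.0342 t 23.68
[[-0.004, 0.241, 0.254], [-0.004, 0.241, 0.254], [-0.004, 0.241, 0.254], [-0.004, 0.241, 0.254], [-0.004, 0.241, 0.254]] twist -0.0 step mm 35.02358174727938
```

Request:
move_arm:
  jaw: [1,1,1,1,1]
  translation:
    - [0,0.05,0.4]
    - [0,0.2,0.4]
    - [0,0.3,0.35]
    - [0,0.35,0.12]
    - [0,0.2,0]
  twist: [0,0,0,0,0]

```text
clock: 24.3
tool_pos: [0.6324, -0.1222, 0.1751]
eef_rot: [-1.548, 0.025, -1.615]
wrist_force: [-0.6, 0.4, 0.5]
finger_gap: -0.0002
```

```bash
python3 snap.py 25 wrist 240 100 160 200 3
```

```text
pose [ 0.631  -0.1216  0.1731] yaw -92.5 tilt 1.9 F [-1.   1.3 -3.1] gap -0.0003 t 24.35
[[0.0, 0.0, 0.0]] twist -0.0042 step mm 0.0
```

View pics/z25wrist.png

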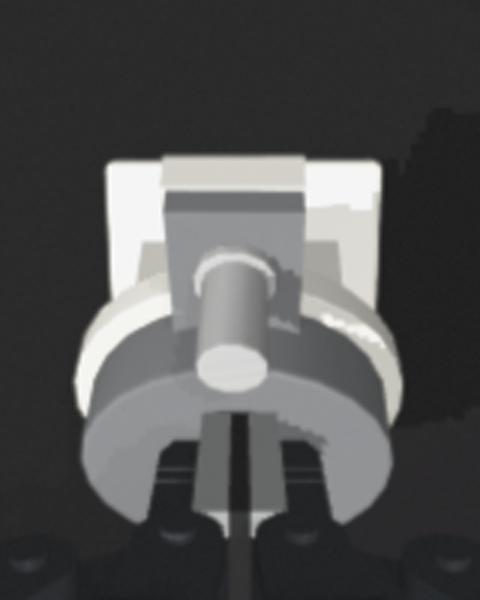

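Request:
move_arm:
  jaw: [1,1,1,1,1]
  translation:
    - [0,0,0.07]
    - [0,0,0.07]
    - [0,0.05,0]
    - [0,0.05,0]
    - [0,0.02,0]
  twist: [0,0,0,0,0]

```text
clock: 24.98
tool_pos: [0.647, -0.1224, 0.164]
eef_rot: [-1.546, 0.026, -1.614]
wrist_force: [0.1, 0.1, 0.2]
finger_gap: 0.0002
```

Request:
move_arm:
  jaw: [1,1,1,1,1]
  translation:
    - [0,0.02,0]
    - [0,0.02,0]
    - [0,0.02,0]
    - [0,0.02,0]
    - [0,0.02,0]
  twist: [0,0,0,0,0]

```text
clock: 25.6
tool_pos: [0.6471, -0.122, 0.1538]
eef_rot: [-1.546, 0.026, -1.614]
wrist_force: [0.2, -0.2, 0.6]
finger_gap: -0.0002
```

```bash
python3 snap.py 26 side 260 110 70 80 8
```

```text
pose [ 0.647  -0.1219  0.1535] yaw -92.48 tilt 2.07 F [ 0.2  1.  -1.2] gap 0.0003 t 25.65
[[0.0, 0.0, 0.0]] twist -0.0041 step mm 0.0
```

View pics/z26side.png

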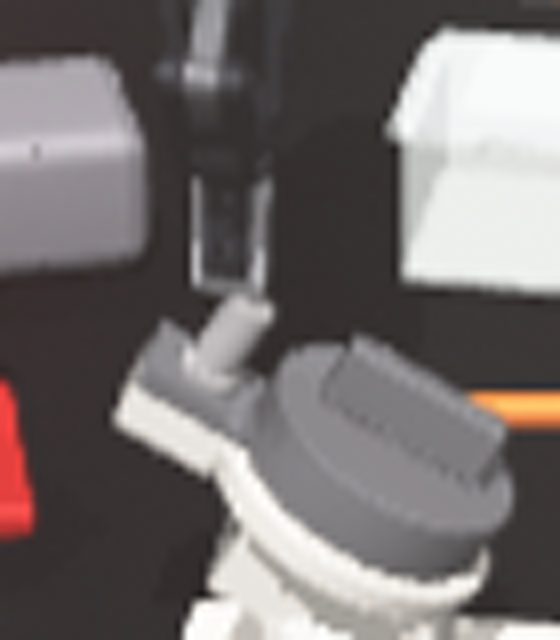

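Almost touching. I'll go down in small steps for a light press.

Request:
move_arm:
  jaw: [1,1,1,1,1]
  translation:
    - [0,0.015,0]
    - [0,0.015,0]
    - [0,0.015,0]
    - [0,0.015,0]
    - [0,0.015,0]
  twist: [0,0,0,0,0]

```text
clock: 26.28
tool_pos: [0.648, -0.1226, 0.1518]
eef_rot: [-1.543, 0.029, -1.614]
wrist_force: [-5.9, 2.2, 13.5]
finger_gap: -0.0001
```

Request:
move_arm:
  jaw: [1,1,1,1,1]
  translation:
    - [0,-0.1,0]
    - [0,-0.4,0]
    - [0,-0.5,-0.2]
    - [0,-0.3,-0.4]
    - [0,0,-0.4]
  twist: [0,0,0,0,0]

```text
clock: 26.9
tool_pos: [0.5443, -0.1228, 0.2834]
eef_rot: [-1.542, 0.025, -1.614]
wrist_force: [-0.8, -0.1, 2.0]
finger_gap: -0.0001
```

Request:
move_arm:
  jaw: [1,1,1,1,1]
  translation:
    - [0,0,0]
    - [0,0,0]
    - [0,0,0]
    - [0,0,0]
    - [0,0,0]
  twist: [0,0,0,0,0]

```text
clock: 27.52
tool_pos: [0.5445, -0.1226, 0.2841]
eef_rot: [-1.541, 0.027, -1.614]
wrist_force: [0.6, -0.1, -0.4]
finger_gap: 0.0
```

```bash
python3 snap.py 27 side 270 130 55 60 10; python3 snap.py 27 top 240 60 240 220 3;python3 snap.py 27 wrist 240 0 160 200 4
```

```text
pose [ 0.5445 -0.1225  0.2841] yaw -92.48 tilt 2.29 F [ 0.2  0.6 -0.1] gap 0.0 t 27.57
[[0.0, 0.0, 0.0]] twist -0.0041 step mm 0.0
pose [ 0.5444 -0.1225  0.2841] yaw -92.47 tilt 2.3 F [ 0.3 -1.1  0.6] gap 0.0004 t 27.62
[[0.0, 0.0, 0.0]] twist -0.0041 step mm 0.0
pose [ 0.5443 -0.1224  0.2841] yaw -92.47 tilt 2.31 F [0.2 0.3 0.5] gap -0.0004 t 27.68
[[0.0, 0.0, 0.0]] twist -0.0041 step mm 0.0
```

View pics/z27side.png

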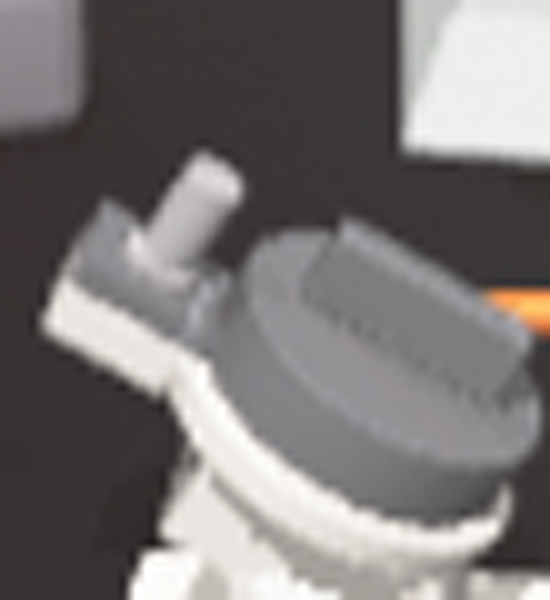

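View pics/z27top.png

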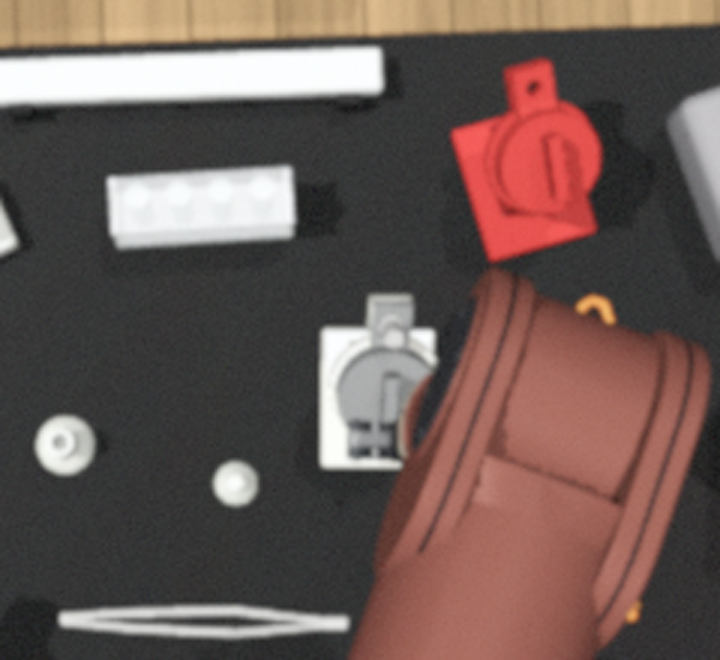

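View pics/z27wrist.png

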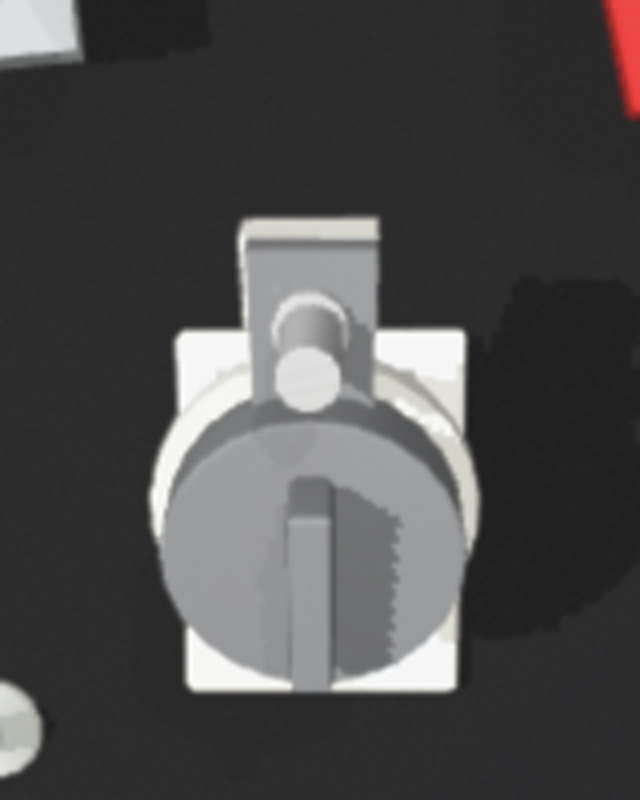

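The side and wrist views show the pin seated: its knob is square to the slope and its collar is against the lug, with the lug over the ear. The bystanders that can be seen look unmoved, the socket is empty, and the gripper touches nothing.

```bash
python3 -c "
from bench import r
print(r.job_done(), r.get_state()['clock'])"
```

```text
the job is handed in; nothing more can be done
the job is handed in; nothing more can be done
```

The feeder is locked: the pin is through the lug and ear with its collar on the lug, and the job was handed in at about 28 s of the 64 s allowed.

**What I did:**
1. I turned the grey drum by its bar until the lug lay over the ear.
2. I lifted the pin and tilted it about 30° in the grip against the socket rim, because the tool itself only points down.
3. I slid the pin through both holes and let go.
4. I pressed lightly on the knob with the shut fingers, then backed off.

**What the last checks showed:**
- **Alignment:** the lug and ear edges agreed to about 0.5 mm in the wrist images before the pin went in.
- **Depth:** the knob's end measured about 30 mm above the lug, which is the value for a fully seated pin. Under a press of about 13 N the pin did not move.
- **Surroundings:** the tweezer, vial rack and suction cup look unmoved. The arm hid most of the net handle in the last top view, so I did not check it fully. The gripper was clear and touching nothing.
- **Disagreement:** the pin appeared 2–3 mm nearer the robot than my model predicted. This fits the play in the hole plus the camera calibration error. By image alone I could not rule out a gap of about 1 mm under the collar; the press suggests there is none.

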